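# Scan a plaster head on a sprung, top-heavy stand

### The job

Take the head stand by its handle block, lift it and draw it out of its forked prop, and hold it up in the air, head upright and right over the middle of the scanner's round plate without setting it down, for at least 6 seconds while it is scanned. Then bring it back into the prop the way it stood, foot set down gently on the prop's plate and rod between the fork's fingers, and let go. Out of the fork the rod falls over on its sprung pivot unless the foot is tipped all the time to balance it: the head must never tip far, nothing but the fork may touch rod or head, and the other things on the bench stay as they are.

Things in the scene. Friction and masses are not known exactly. Their poses are not given: they have to be found in the camera images.
- stand: Loose head stand: white board foot 330 x 100 x 10 mm, 0.5 kg without rod and head. Origin on its underside, under the handle block; x along the foot towards the rod, z up; the foot spans x -135..195 mm. Steel tail weight at x -133..-63 mm, 90 mm wide, top at z = 40 mm. Whole stand's centre of mass near x = 17 mm. It starts on the prop, within 10 mm of seat.
- handle (a point): On the stand: centre of the top of its wooden handle block, 30 x 30 mm, which rises from the foot (z = 10 mm) to z = 85 mm at x = 0, y = 0 of the stand. The place to grip.
- pivot (a point): On the stand at x = 140, y = 0, z = 35 mm: the pivot of the rod, axis along the stand's x, between two steel cheeks 36 mm wide, up to z = 50 mm. A spring pulls the rod square to the foot with 0.40 N m/rad, a damper resists with 0.06 N m s/rad (both act between rod and foot, nominal). Stops at 0.6 rad either way.
- mast: Rod (steel, 14 mm thick) with plaster head, swinging on the stand's pivot about its own x (= the stand's x) only. Origin at the pivot, z up the rod. Plaster neck from z = 150 mm, head 72 mm wide, z 166..257 mm. 0.30 kg nominal (true: 0.88 to 1.1 of it), centre of mass at z = 186 mm, inertia about the pivot 0.0114 kg m2.
- head (a point): Centre of the plaster head, 210 mm up the rod; axes as mast. Gravity topples the mast with 0.55 N m/rad, more than the spring holds: on a level foot, out of the fork, it falls, growing e-fold in about 0.4 to 0.9 s. Tipping the foot about its x against the lean brings it back. At the start it leans 0.07 rad on the fork's finger on the -y side.
- prop: Fixed steel prop. Plate 8 mm thick, 170 mm wide, x -165..255 mm. Origin at table level below the stand's place; x points to the fork, z up. The post stands at x = 216..240 mm, 168 mm high. The rod belongs in the fork at x = 140 mm; to leave the fork the stand is drawn 75 mm or more towards -x.
- fork (a point): On the prop at x = 140, y = 0, z = 140 mm, axes as the prop: middle of the fork, where the rod belongs. Two steel fingers along x (x 125..210 mm, z 133..147 mm), 27 mm clear between them; the mouth flares to 72 mm at x = 90 mm and opens towards -x. The cross bar behind the rod has its face at x = 205 mm.
- seat (a point): Point on top of the prop's plate (z = 8 mm) where the stand's origin belongs, axes as the prop.
- scanner: Fixed scanner: round grey plate 120 mm in diameter, 6 mm thick, black spot in the middle (origin below it at table level), a flat arm 30 mm wide from it along own +y, a round foot 100 mm wide and a column at y = 230 mm with a white box 140 mm wide, z 260..320 mm, lenses at y = 196 mm.
- scan_point (a point): Point 270 mm above the table over the middle of the scanner's round plate: the head's centre is held over the plate's middle (height free, foot in the air).
- jar: Bystander: glass jar 70 mm in diameter, 100 mm high, origin under its middle.
- bowl: Bystander: grey bowl 130 mm in diameter, 60 mm high, origin under its middle.
- mallet: Bystander: hammer lying on the bench, 260 mm long, origin near its middle.

How it is judged:
By the outcome, as a careful person would: the job done as asked, in the order asked, and still so for the second after the job is handed in, with the robot touching nothing.
It also fails if it takes over 72 s, if anything falls off the work surface, if the arm or the gripper's body presses on something with over 40 N, if the wrist force passes 120 N, or if a joint passes its speed limit or range.

### The arm

A 7-joint arm with a two-finger parallel gripper is mounted at the origin on the work surface. World frame = base frame: x ahead of the robot, y to its left, z up, the work surface at z = 0. Lengths are in m, angles in rad, forces in N, time in s.
With the tool pointing down it reaches from about 0.425 to 0.875 m from the base axis. Payload 4.7 kg.
Tool frame: the origin (TCP) lies between the finger pads; the fingertips stand 11 mm ahead of it and the grasp point (between the pads) lies 8 mm behind it; z points along the fingers, y is the line along which they close (so a half turn about z gives the same grasp; the last joint's range is limited). The gripper opens to 87 mm and grips with 3 to 60 N. Pads are 19 mm wide; open, the fingers measure 117 mm over their backs; the gripper's body (75 mm by 190 mm) begins 51 mm behind the grasp point.
Start: joints at [1.189, 0.321, -0.07, 1.45, 0.023, 1.371, -0.057], TCP at [0.251, -0.6, 0.234] pointing down, gripper open.
Joint ranges: [-2.86, 2.86], [-0.3, 2.09], [-1.38, 1.24], [0.06, 2.45], [-1.56, 4.7], [0.09, 2.05], [-2.69, 2.69]. Speed limits (rad/s): [2.57, 2.57, 3.14, 3.14, 3.14, 3.14, 3.14].

### API

Orientations are given as a rotation vector (axis times angle).
In Python, from bench import ctrl gives the robot as it stands. The module is installed in compiled form; this text tells all that it offers.
- The arm moves only by the shell command python3 -m inch 'ROWS' [FORCE]. ROWS is JSON, a list of rows, each an object with "slide": the shift along the tool's x, y, z scaled (see below), a list of three; "angular": the turn, a rotation vector about the tool's x, y, z scaled (see below), a list of three; "claw": the opening, from -1 (shut) to 1 (fully open). In form: [{"slide": [tx, ty, tz], "angular": [rx, ry, rz], "claw": claw}, ...]. A call has 1 to 10 rows; each row is the pose to reach, as a shift and turn from the pose commanded when the call began, along the tool's axes at that moment; what a row does not reach only later rows make up. The controller multiplies each number of a shift by 0.25 m and each number of a turn by 30 degrees. A row lasts 1/10 s, in which the tool goes at most 50 mm and 8.59 degrees, less where a joint would pass 70% of its speed; a pose out of reach is approached as far as the arm can. A call with a number of a shift or a turn outside -1 to 1 is refused whole. A call with a gripper value outside its range is refused whole. The fingers move at their own pace and stop on an object; FORCE is the grip in N (left out, the last holds). Time passes only in rows, so rows that repeat a pose let the fingers close. It gives the time, the measured TCP pose, the force, the opening and the grip force at its end, in the units of the state.
- ctrl.get_state(): the state, without advancing time (a new reading comes with each control period).
- ctrl.get_image(name): name is "side" or "top"; returns a dict with "color" (384x512x3 uint8, red, green, blue), "depth" (384x512 float32, m along the optical axis (not along the pixel's ray), 0 where there is no reading), "camera_matrix" (3x3 intrinsics, pixels), "dist_coeffs" ([k1, k2, p1, p2, k3] as OpenCV has them; the pictures are not rectified), "extrinsics" (4x4, takes a point from camera to world coordinates). Camera axes: x right, y up, looking along -z (the intrinsics and any distortion apply to the point x, -y, -z); pixel columns grow to the right and rows downward; lengths in m; the calibration is good to about 2 mm. A picture is of the moment at which its call begins.
- ctrl.close_job(): hands the job in; it is judged then, once.
Trained networks look in the newest picture that a camera, given by its name, has taken for a name from the list of things; names that differ only in an ending like _2 or _b are one class to them, and where a whole thing is asked for, a point or a joint stands for the part that bears it (a point fixed in the world has none). Each returns a list of dicts, best first, with "confidence" (0 to 1); they miss things now and then, are a little off and sometimes report something else, mostly with a low value. They report only what shows in the picture. A call takes as long as a camera call.
- ctrl.find_in(query, camera): "bbox" ([centre column, centre row, width, height] in pixels, round what is visible of it).
- ctrl.outline_of(query, camera): "mask" (384x512 bool, what is visible of it) and "bbox" ([centre column, centre row, width, height] in pixels, round what is visible of it).
The state is a dict: "time": time; "joint_positions": joint angles; "qd": joint speeds; "joint_torque": joint torques, N m; "position": TCP position; "tool_rot": TCP orientation; "ft_force": force on the tool from outside, world axes, zero at the start; "torque": the same for the moment, N m; "grip_width": opening from 0.0 (shut) to 1.0 (fully open); "grip_force": force on a finger pad.
Only numpy, scipy, OpenCV 4.12 (cv2) and the standard library are available. Lean on these libraries where they do the work, as an engineer would, in place of code of your own. Each camera call takes 0.05 s, during which the arm holds its last target. There are 200 camera calls.

## Working session

There is one attempt and no reset: what is moved stays moved. The work goes in short steps, Python scripts to look and compute and a shell command to move; the robot and the scene stay as the last step left them, time stands still between calls to the robot, and variables do not carry over. Pictures are saved under pics/ and viewed, at most 10 in all, crops included, and the job is handed in when it is done.

```bash
mkdir -p pics; cat > h.py <<'E'
import numpy as np, cv2
from bench import ctrl
from scipy.spatial.transform import Rotation as R
def cloud(im):
    K=np.array(im["camera_matrix"]);d=np.array(im["dist_coeffs"]);T=np.array(im["extrinsics"])
    D=im["depth"];h,w=D.shape
    u,v=np.meshgrid(np.arange(w),np.arange(h))
    p=cv2.undistortPoints(np.stack([u,v],-1).reshape(-1,1,2).astype(np.float64),K,d).reshape(h,w,2)
    P=np.stack([p[...,0]*D,-p[...,1]*D,-D],-1)@T[:3,:3].T+T[:3,3]
    P[D<=0]=np.nan
    return P
def save(n,img): cv2.imwrite("pics/"+n,cv2.cvtColor(img,cv2.COLOR_RGB2BGR))
E
python3 - <<'E'
from h import *
np.set_printoptions(precision=4,suppress=True)
print(ctrl.get_state())
ims=[]
for c in("top","side"):
    im=ctrl.get_image(c);np.savez("im_%s.npz"%c,**im);P=cloud(im);ims.append(im["color"])
    print(c,im["extrinsics"],im["camera_matrix"])
    for q in("stand","handle","mast","head","prop","scanner","jar","bowl","mallet"):
        r=ctrl.outline_of(q,c)[:1]
        for o in r:
            m=o["mask"]; X=P[m]; X=X[~np.isnan(X[:,0])]
            print(q,round(o["confidence"],2),np.round(o["bbox"]),np.median(X,0),X.min(0),X.max(0))
            np.save(f"m_{c}_{q}.npy",m)
save("a.png",ims[0]);save("b.png",ims[1])
E
```

```text
{'time': 0.0, 'joint_positions': array([ 1.1891,  0.3218, -0.0701,  1.4517,  0.0226,  1.3707, -0.0569]), 'qd': array([ 0.0007, -0.0009, -0.0007, -0.0003,  0.0004, -0.    , -0.001 ]), 'joint_torque': array([  0.    , -49.1279,  -0.4039, -31.2528,  -0.0638,   0.0438,
         0.0002]), 'position': array([ 0.2503, -0.5993,  0.2325]), 'tool_rot': array([-3.0785, -0.6173,  0.0008]), 'ft_force': array([ 0.4425,  0.237 , -0.3057]), 'torque': array([0.021 , 0.0212, 0.0181]), 'grip_force': 0.0, 'grip_width': 0.9988491795233735}
top [[ 0.0045  0.9846 -0.1749  0.2852]
 [-0.9999  0.0061  0.0087 -0.0082]
 [ 0.0097  0.1749  0.9845  1.4783]
 [ 0.      0.      0.      1.    ]] [[475.9429   0.     252.7543]
 [  0.     475.9429 187.8115]
 [  0.       0.       1.    ]]
stand 0.63 [293. 168.  50. 124.] [ 0.5953 -0.1318  0.023 ] [ 0.4114 -0.2161  0.0039] [ 0.7618 -0.0718  0.3046]
handle 0.75 [294. 169.  48. 126.] [ 0.593  -0.1327  0.0232] [ 0.4108 -0.1893  0.006 ] [ 0.7437 -0.0744  0.3046]
mast 0.91 [303. 123.  29.  40.] [ 0.6788 -0.1437  0.2876] [ 0.6508 -0.2313  0.0002] [ 0.7765 -0.11    0.3046]
head 0
[... 950 characters left out ...]
83 -1.1143 -0.6336] [ 1.7927 -0.0708  0.3028]
mast 0.69 [242. 139.  30.  78.] [ 0.673  -0.1348  0.2592] [ 0.6479 -0.3786  0.0008] [ 0.8896 -0.1075  0.3022]
head 0.6 [240. 140.  26.  82.] [ 0.6742 -0.1352  0.2577] [ 0.6479 -1.108  -0.5931] [ 1.7744 -0.1075  0.3028]
prop 0.82 [264. 193. 135. 124.] [ 0.6465 -0.1071  0.01  ] [ 0.3768 -0.3055 -0.0024] [ 0.9416 -0.0348  0.1736]
scanner 0.87 [116. 267. 162. 133.] [0.5915 0.4119 0.0169] [ 0.5289  0.1349 -0.0019] [0.9555 0.473  0.3249]
jar 0.74 [267. 192. 135. 124.] [ 0.6399 -0.1079  0.01  ] [ 0.3767 -0.3055 -0.0023] [ 0.9295 -0.0348  0.1736]
bowl 0.82 [377. 181.  43.  34.] [ 0.3727 -0.4253  0.0376] [ 0.3008 -0.4631  0.0013] [ 0.4275 -0.3335  0.0649]
```

View pics/a.png

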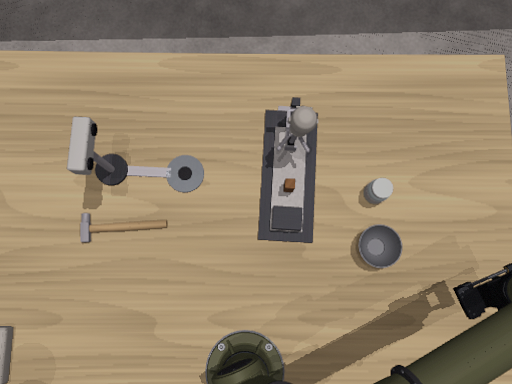

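View pics/b.png

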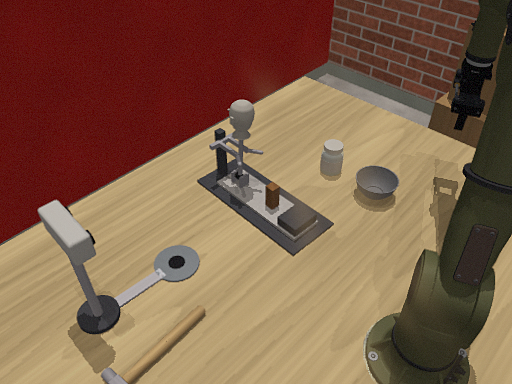

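```bash
python3 - <<'E'
from h import *
np.set_printoptions(precision=4,suppress=True)
for c in("top","side"):
    im=dict(np.load(f"im_{c}.npz"));P=cloud(im);C=im["color"].astype(int)
    X,Y,Z=P[...,0],P[...,1],P[...,2]; br=C.sum(-1)/3; sat=C.max(-1)-C.min(-1)
    box=(X>.33)&(X<.85)&(Y>-.26)&(Y<0.0)
    print(c,"table z",np.nanmedian(Z[(X>.35)&(X<.7)&(Y>.02)&(Y<.08)]))
    # prop plate
    m=box&(Z>-.005)&(Z<.03)&(sat<40)
    m=cv2.morphologyEx(m.astype(np.uint8),cv2.MORPH_OPEN,np.ones((3,3)))>0
    r=cv2.minAreaRect(P[m][:,:2].astype(np.float32)*1000);print("prop rect",m.sum(),r)
    # brown handle top
    m=box&(C[...,0]-C[...,2]>35)&(Z>.05)&(Z<.12)
    print("handle",m.sum(),P[m].mean(0) if m.sum() else 0)
    m2=m&(Z>.083); print(" top",m2.sum(),P[m2].mean(0),P[m2].min(0),P[m2].max(0))
    # foot white
    m=box&(Z>.008)&(Z<.03)&(br>110)&(sat<40);q=P[m]; print("foot",cv2.minAreaRect(q[:,:2].astype(np.float32)*1000))
    m=box&(Z>.04)&(Z<.06)&(X<.52);q=P[m];print("tail",m.sum(),cv2.minAreaRect(q[:,:2].astype(np.float32)*1000),np.median(q[:,2]))
    m=box&(Z>.22)&(Z<.31);q=P[m];print("head",m.sum(),q.min(0),q.max(0),q.mean(0))
    m=box&(Z>.125)&(Z<.155);q=P[m];print("fork lev",m.sum());print(q[np.argsort(q[:,0])][::max(1,len(q)//25)])
    # scanner plate
    m=(X>.5)&(X<.7)&(Y>.07)&(Y<.25)&(sat<40)&(Z>-.004)&(Z<.02)
    q=P[m][:,:2].astype(np.float32)*1000
    print("scanner",m.sum(),cv2.minEnclosingCircle(q), q.mean(0))
    m2=m&(br<50);print(" spot",m2.sum(),P[m2].mean(0))
E
```

```text
top table z 0.0008580715116320858
prop rect 5168 ((591.4093627929688, -132.71646118164062), (171.36669921875, 421.4868469238281), 86.72029876708984)
handle 100 [ 0.5475 -0.1292  0.0932]
 top 96 [ 0.5481 -0.1296  0.0938] [ 0.5324 -0.1426  0.0843] [ 0.783  -0.1156  0.1167]
foot ((606.1661376953125, -134.2733917236328), (102.21663665771484, 385.2802429199219), 86.55988311767578)
tail 683 ((450.17919921875, -123.49153900146484), (89.69854736328125, 70.43444061279297), 86.88707733154297) 0.04880281761704497
head 622 [ 0.6508 -0.1894  0.2456] [ 0.7223 -0.11    0.3046] [ 0.6795 -0.1479  0.2862]
fork lev 311
[[ 0.6306 -0.1788  0.1465]
 [ 0.6373 -0.0926  0.1415]
 [ 0.6409 -0.1724  0.1523]
 [ 0.6448 -0.1729  0.1486]
 [ 0.6487 -0.1647  0.145 ]
 [ 0.6519 -0.162   0.1443]
 [ 0.6562 -0.1712  0.1399]
 [ 0.6589 -0.1654  0.1406]
 [ 0.663  -0.1069  0.1459]
 [ 0.6668 -0.1187  0.1435]
 [ 0.6704 -0.1181  0.1519]
 [ 0.6741 -0.1212  0.1493]
 [ 0.6824 -0.1374  0.1319]
 [ 0.6915 -0.1212  0.1514]
 [ 0.7048 -0.1245  0.1475]
 [ 0.7142 -0.1159  0.1461]
 [ 0.7377 -0.1166  0.1396]
 [ 0.7479 -0.1221  0.1456]
 [ 0.7
[... 1077 characters left out ...]
 0.1436]
 [ 0.6673 -0.1534  0.1456]
 [ 0.6748 -0.1199  0.1491]
 [ 0.6785 -0.1437  0.1378]
 [ 0.682  -0.1433  0.1435]
 [ 0.6854 -0.114   0.1469]
 [ 0.6913 -0.1402  0.1441]
 [ 0.7035 -0.1238  0.1504]
 [ 0.7131 -0.1162  0.1387]
 [ 0.7198 -0.1603  0.1484]
 [ 0.7266 -0.1173  0.1458]
 [ 0.7336 -0.1524  0.1384]
 [ 0.7402 -0.118   0.1459]
 [ 0.7482 -0.1501  0.1435]
 [ 0.7503 -0.1516  0.1343]
 [ 0.7515 -0.1412  0.1501]
 [ 0.7536 -0.0973  0.1357]
 [ 0.7551 -0.0909  0.1384]
 [ 0.7587 -0.0907  0.144 ]
 [ 0.7618 -0.1513  0.1547]
 [ 0.7651 -0.1011  0.1499]
 [ 0.7824 -0.132   0.1362]]
scanner 1307 ((593.2998046875, 190.69674682617188), 64.10111236572266) [589.8568 194.654 ]
 spot 154 [0.5922 0.1932 0.0085]
```

```bash
cat >> h.py <<'E'
def tgt(yaw): # tool down, tool x along world yaw (deg)
    return R.from_euler('z',yaw,degrees=True)*R.from_euler('x',180,degrees=True)
def go(p,yaw=-3.2):
    s=ctrl.get_state();r=R.from_rotvec(s["tool_rot"])
    d=r.inv().apply(np.array(p)-s["position"])/.25
    a=(r.inv()*tgt(yaw)).as_rotvec()/np.radians(30)
    print("slide",np.round(d,3),"angular",np.round(a,3),"pos",np.round(s["position"],4),"t",round(s["time"],2),"F",np.round(s["ft_force"],2),"T",np.round(s["torque"],3),"w",round(s["grip_width"],3),round(s["grip_force"],1))
E
python3 -c "
from h import *
go([.40,-.36,.2325]);go([.5475,-.129,.2325])"
```

```text
slide [ 0.921 -0.655  0.004] angular [0.    0.    0.863] pos [ 0.2506 -0.5998  0.2336] t 1.0 F [ 1.01 -0.13  0.19] T [0.02  0.01  0.003] w 1.005 0.0
slide [ 1.822 -1.28   0.004] angular [0.    0.    0.863] pos [ 0.2506 -0.5998  0.2336] t 1.0 F [ 1.01 -0.13  0.19] T [0.02  0.01  0.003] w 1.005 0.0
```

```bash
python3 -m inch '[{"slide":[0.15,-0.11,0],"angular":[0,0,0.2],"claw":1},{"slide":[0.33,-0.23,0],"angular":[0,0,0.45],"claw":1},{"slide":[0.5,-0.36,0],"angular":[0,0,0.7],"claw":1},{"slide":[0.66,-0.48,0],"angular":[0,0,0.863],"claw":1},{"slide":[0.8,-0.57,0],"angular":[0,0,0.863],"claw":1},{"slide":[0.921,-0.655,0],"angular":[0,0,0.863],"claw":1},{"slide":[0.921,-0.655,0],"angular":[0,0,0.863],"claw":1}]' 60; python3 -c "
from h import *
go([.5475,-.129,.15])"
```

```text
time: 1.7
position: [0.4043, -0.3537, 0.2342]
tool_rot: [-3.139, 0.071, -0.004]
ft_force: [0.2, 0.2, -0.8]
grip_width: 0.998
grip_force: 0.0
slide [ 0.53  -0.923  0.339] angular [-0.003 -0.004  0.02 ] pos [ 0.4043 -0.3537  0.2342] t 1.7 F [ 0.19  0.18 -0.82] T [ 0.028 -0.015 -0.018] w 0.998 0.0
```

```bash
python3 -m inch '[{"slide":[0.1,-0.18,0],"angular":[0,0,0.02],"claw":1},{"slide":[0.2,-0.36,0.02],"angular":[0,0,0.02],"claw":1},{"slide":[0.3,-0.54,0.08],"angular":[0,0,0.02],"claw":1},{"slide":[0.41,-0.71,0.15],"angular":[0,0,0.02],"claw":1},{"slide":[0.48,-0.83,0.24],"angular":[0,0,0.02],"claw":1},{"slide":[0.53,-0.923,0.31],"angular":[0,0,0.02],"claw":1},{"slide":[0.53,-0.923,0.339],"angular":[0,0,0.02],"claw":1},{"slide":[0.53,-0.923,0.339],"angular":[0,0,0.02],"claw":1}]'; python3 - <<'E'
from h import *
im=ctrl.get_image("top");save("c.png",cv2.resize(im["color"][60:260,200:420],None,fx=3,fy=3))
go([.5475,-.129,.052])
E
```

```text
time: 2.5
position: [0.5442, -0.1372, 0.1474]
tool_rot: [-3.14, 0.103, 0.005]
ft_force: [-1.0, -1.1, 0.1]
grip_width: 1.004
grip_force: 0.0
slide [ 0.01  -0.039  0.386] angular [ 0.002  0.002 -0.023] pos [ 0.5444 -0.1386  0.1485] t 2.55 F [ 0.17 -0.74 -0.31] T [-0.01   0.042  0.031] w 0.998 0.0
```

View pics/c.png

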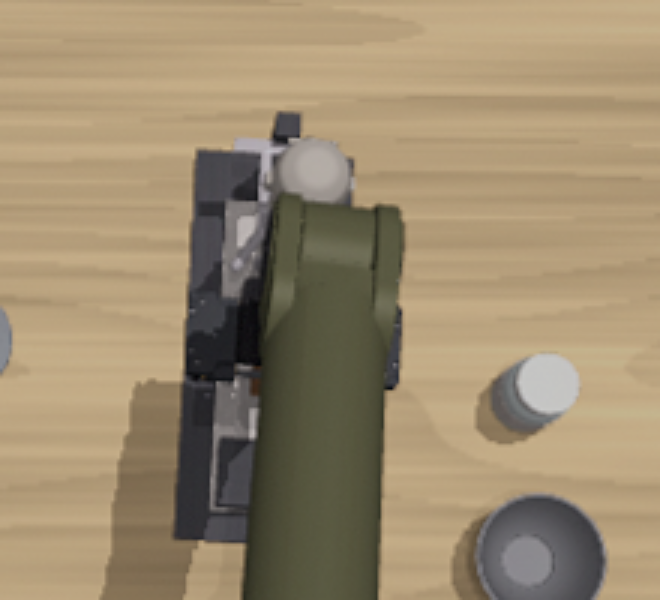

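```bash
python3 - <<'E'
from h import *
np.set_printoptions(precision=3,suppress=True)
im=ctrl.get_image("side");save("d.png",cv2.resize(im["color"][0:250,130:400],None,fx=2.3,fy=2.3))
for c in("side","top"):
    if c=="top": im=ctrl.get_image(c)
    P=cloud(im);q=P[(P[...,2]>.17)&(P[...,0]>.4)&(P[...,0]<.75)&(abs(P[...,1]+.13)<.15)]
    for z in np.arange(.17,.5,.02):
        s=q[(q[:,2]>=z)&(q[:,2]<z+.02)]
        if len(s): print(c,round(z,2),len(s),s.min(0),s.max(0), np.percentile(s[s[:,0]<.645][:,0],98) if (s[:,0]<.645).any() else '')
go([.5475,-.129,.052])
E
```

```text
side 0.17 67 [ 0.53  -0.196  0.17 ] [ 0.686 -0.079  0.189] 0.5496504184308115
side 0.19 147 [ 0.529 -0.194  0.19 ] [ 0.708 -0.052  0.21 ] 0.5748217782909254
side 0.21 382 [ 0.501 -0.22   0.21 ] [ 0.697 -0.046  0.23 ] 0.5830437472831158
side 0.23 592 [ 0.501 -0.232  0.23 ] [ 0.692 -0.039  0.25 ] 0.5813679680097621
side 0.25 798 [ 0.501 -0.232  0.25 ] [ 0.719 -0.039  0.27 ] 0.5813528984011325
side 0.27 369 [ 0.52  -0.174  0.27 ] [ 0.722 -0.084  0.29 ] 0.5704251052996964
side 0.29 452 [ 0.506 -0.174  0.29 ] [ 0.71  -0.082  0.31 ] 0.5815300855769904
side 0.31 276 [ 0.506 -0.168  0.31 ] [ 0.582 -0.085  0.33 ] 0.5762605610405171
side 0.33 172 [ 0.506 -0.16   0.33 ] [ 0.569 -0.097  0.35 ] 0.5643724072092249
side 0.35 228 [ 0.505 -0.167  0.35 ] [ 0.577 -0.098  0.37 ] 0.5654105985818053
side 0.37 220 [ 0.508 -0.157  0.37 ] [ 0.564 -0.099  0.39 ] 0.5630014033535392
side 0.39 241 [ 0.508 -0.155  0.39 ] [ 0.58 -0.1   0.41] 0.5744668060604946
side 0.41 251 [ 0.508 -0.158  0.41 ] [ 0.58  -0.099  0.43 ] 0.571259546417718
side 0.43 246 [ 0.507 -0.156  0.43 ] [ 0.565 -0.1    0.45 ] 0.5644608529029537
[... 515 characters left out ...]
49969529349
top 0.27 136 [ 0.528 -0.185  0.27 ] [ 0.721 -0.087  0.29 ] 0.5694537061653536
top 0.29 437 [ 0.512 -0.18   0.29 ] [ 0.712 -0.087  0.31 ] 0.58422473444053
top 0.31 66 [ 0.513 -0.102  0.31 ] [ 0.585 -0.087  0.321] 0.5838860177841212
top 0.33 1 [ 0.547 -0.1    0.339] [ 0.547 -0.1    0.339] 0.5473708564797579
top 0.35 5 [ 0.538 -0.101  0.355] [ 0.548 -0.1    0.359] 0.5481053298265907
top 0.47 1 [ 0.507 -0.09   0.485] [ 0.507 -0.09   0.485] 0.5073202822574215
top 0.49 18 [ 0.491 -0.092  0.491] [ 0.565 -0.088  0.51 ] 0.5630392751811446
slide [ 0.007 -0.042  0.39 ] angular [ 0.003 -0.002 -0.026] pos [ 0.545 -0.139  0.15 ] t 2.65 F [ 0.79 -0.07  0.44] T [ 0.023  0.014 -0.043] w 1.003 0.0
```

View pics/d.png

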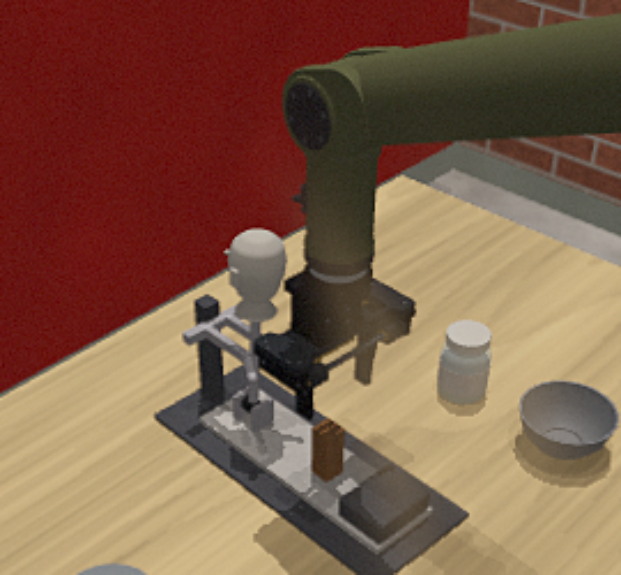

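```bash
python3 -m inch '[{"slide":[0.007,-0.042,0.05],"angular":[0,0,-0.026],"claw":1},{"slide":[0.007,-0.042,0.12],"angular":[0,0,-0.026],"claw":1},{"slide":[0.007,-0.042,0.2],"angular":[0,0,-0.026],"claw":1},{"slide":[0.007,-0.042,0.28],"angular":[0,0,-0.026],"claw":1},{"slide":[0.007,-0.042,0.35],"angular":[0,0,-0.026],"claw":1},{"slide":[0.007,-0.042,0.38],"angular":[0,0,-0.026],"claw":1},{"slide":[0.007,-0.042,0.38],"angular":[0,0,-0.026],"claw":1},{"slide":[0.007,-0.042,0.38],"angular":[0,0,-0.026],"claw":1}]'; python3 - <<'E'
from h import *
for i in range(2):
  im=ctrl.get_image("side");go([.5475,-.129,.052])
P=cloud(im);C=im["color"].astype(int)
m=(C[...,0]-C[...,2]>35)&(P[...,2]>.05)&(P[...,2]<.12)&(abs(P[...,0]-.5475)<.04)&(abs(P[...,1]+.13)<.04)
print(m.sum(),P[m].mean(0),P[m].min(0),P[m].max(0))
E
```

```text
time: 3.45
position: [0.5481, -0.1267, 0.0544]
tool_rot: [3.14, -0.083, 0.002]
ft_force: [0.3, -0.3, -0.3]
grip_width: 1.001
grip_force: 0.0
slide [-0.003  0.009  0.011] angular [ 0.001 -0.003  0.006] pos [ 0.5484 -0.1267  0.0548] t 3.5 F [ 1.29 -0.7  -0.54] T [ 0.082 -0.01  -0.002] w 1.0 0.0
slide [-0.003  0.009  0.012] angular [ 0.001 -0.004  0.006] pos [ 0.5484 -0.1268  0.0549] t 3.55 F [-0.06  0.27 -1.57] T [0.072 0.004 0.006] w 0.996 0.0
167 [ 0.53793653 -0.12479872  0.07639342] [ 0.52901858 -0.16973264  0.05015753] [ 0.56053264 -0.11080861  0.09763818]
```

```bash
cat >> h.py <<'E'
from scipy.optimize import least_squares
YAW=-3.2
def head(im,guess):
    P=cloud(im);C=im["color"].astype(int);sat=C.max(-1)-C.min(-1)
    g=np.array(guess)
    m=(np.linalg.norm(P-g,axis=-1)<.065)&(sat<45)&(C.sum(-1)>150)&(P[...,2]>g[2]-.03)
    q=P[m]
    if len(q)<60: return None,len(q),0
    S=np.array([.036,.036,.0455])
    f=lambda c:(np.linalg.norm((q-c)/S,axis=1)-1)*.036
    r=least_squares(f,g,loss='soft_l1',f_scale=.003)
    return r.x,len(q),np.median(abs(f(r.x)))
def frame():
    return R.from_euler('z',YAW,degrees=True)
def roll(rv): # stand roll about its x, pitch about its y from tool pose (deg yaw removed)
    r=R.from_rotvec(rv)*R.from_euler('x',180,degrees=True)
    e=r.as_euler('ZYX');return e[2],e[1],e[0]
E
python3 -m inch '[{"slide":[-0.003,0.009,0.01],"angular":[0,0,0.005],"claw":0},{"slide":[-0.003,0.009,0.01],"angular":[0,0,0.005],"claw":-0.3},{"slide":[-0.003,0.009,0.01],"angular":[0,0,0.005],"claw":-1},{"slide":[-0.003,0.009,0.01],"angular":[0,0,0.005],"claw":-1},{"slide":[-0.003,0.009,0.01],"angular":[0,0,0.005],"claw":-1},{"slide":[-0.003,0.009,0.01],"angular":[0,0,0.005],"claw":-1},{"slide":[-0.003,0.009,0.01],"angular":[0,0,0.005],"claw":-1}]' 60; python3 - <<'E'
from h import *
np.set_printoptions(precision=4,suppress=True)
for c in("side","top","side"):
  im=ctrl.get_image(c);s=ctrl.get_state()
  h,n,e=head(im,[.687,-.145,.252]);print(c,h,n,e,"roll",roll(s["tool_rot"]))
  go([.5475,-.129,.052])
  piv=s["position"]+R.from_euler('z',-3.2,degrees=True).apply([.14,0,0]);piv[2]=.043
  if h is not None:print("rel",R.from_euler('z',3.2,degrees=True).apply(h-piv))
E
```

```text
time: 4.25
position: [0.5467, -0.1288, 0.0513]
tool_rot: [3.14, -0.087, 0.0]
ft_force: [-0.0, 0.3, -0.4]
grip_width: 0.446
grip_force: 0.0
side [ 0.6859 -0.1516  0.2589] 650 0.0013453373035106526 roll (np.float64(-6.998678197422947e-05), np.float64(2.8828276340764347e-05), np.float64(-0.05553057127395711))
slide [ 0.003  0.001 -0.003] angular [0.    0.    0.001] pos [ 0.5467 -0.1288  0.0513] t 4.3 F [-0.08 -0.1  -0.23] T [-0.014  0.023  0.04 ] w 0.405 0.0
rel [ 0.0003 -0.015   0.2159]
top [ 0.6864 -0.1511  0.2577] 626 0.001264346904670443 roll (np.float64(-0.0011265103876128002), np.float64(7.71049952841274e-06), np.float64(-0.055433142750162645))
slide [ 0.003 -0.002 -0.003] angular [0.002 0.    0.001] pos [ 0.5466 -0.1294  0.0513] t 4.35 F [ 0.67 -5.62 -1.07] T [-0.826  0.119 -0.015] w 0.354 2.2
rel [ 0.0008 -0.0138  0.2147]
side [ 0.6858 -0.1514  0.259 ] 653 0.0013071830003943993 roll (np.float64(-0.0011444829090647701), np.float64(-2.346176790513077e-05), np.float64(-0.05616878665702085))
slide [ 0.003 -0.003 -0.003] angular [ 0.002 -0.    -0.001] pos [ 0.5466 -0.1298  0.0513] t 4.4 F [-0.6  -1.85 -0.19] T [-0.262 -0.005  0.002] w 0.337 60.0
rel [ 0.0002 -0.0138  0.216 ]
```

```bash
cat >> h.py <<'E'
ZT=.0433 # TCP height above stand underside
def meas(cam="side",dy=0.,pr=True):
    im=ctrl.get_image(cam);s=ctrl.get_state();ph,pt,yw=roll(s["tool_rot"])
    F=R.from_euler('z',yw);rs=F*R.from_euler('yx',[pt,ph]) 
    piv=s["position"]+rs.apply([.14,dy,.035-ZT])
    h,n,e=head(im,piv+F.apply([0,0,.213]))
    if h is None: print("no head",n);return s["time"],None,ph,s
    r=F.inv().apply(h-piv);th=-np.arctan2(r[1],.21)
    if pr: print("t %.2f th %.4f ph %.4f pit %.3f yaw %.2f n %d e %.4f rel %s head %s pos %s Fz %.1f Tx %.3f"%(s["time"],th,ph,pt,np.degrees(yw),n,e,np.round(r,4),np.round(h,4),np.round(s["position"],4),s["ft_force"][2],s["torque"][0]))
    return s["time"],th,ph,s
E
python3 -m inch '[{"slide":[0,0,-0.02],"angular":[0,0,0],"claw":-1},{"slide":[0,0,-0.03],"angular":[0,0,0],"claw":-1},{"slide":[0,0.008,-0.03],"angular":[0,0,0],"claw":-1},{"slide":[0,0.016,-0.04],"angular":[0,0,0],"claw":-1},{"slide":[0,0.024,-0.06],"angular":[0,0,0],"claw":-1},{"slide":[0,0.024,-0.09],"angular":[0,0,0],"claw":-1},{"slide":[0,0.024,-0.12],"angular":[0,0,0],"claw":-1},{"slide":[0,0.024,-0.15],"angular":[0,0,0],"claw":-1},{"slide":[0,0.024,-0.16],"angular":[0,0,0],"claw":-1},{"slide":[0,0.024,-0.16],"angular":[0,0,0],"claw":-1}]' 60; python3 - <<'E'
from h import *
meas();meas();meas("top")
im=ctrl.get_image("side");save("e.png",cv2.resize(im["color"][50:250,170:370],None,fx=3,fy=3))
E
```

```text
time: 5.4
position: [0.5469, -0.1348, 0.0922]
tool_rot: [3.14, -0.087, 0.002]
ft_force: [-0.8, 0.7, -7.6]
grip_width: 0.343
grip_force: 60.0
t 5.45 th 0.0126 ph -0.0003 pit -0.000 yaw -3.18 n 689 e 0.0014 rel [ 0.0004 -0.0026  0.2172] head [ 0.6866 -0.1453  0.3006] pos [ 0.5465 -0.1348  0.0916] Fz -8.3 Tx 0.041
t 5.50 th 0.0143 ph -0.0001 pit 0.000 yaw -3.18 n 688 e 0.0013 rel [ 0.0008 -0.003   0.2171] head [ 0.6865 -0.1456  0.3   ] pos [ 0.5462 -0.1348  0.0912] Fz -7.7 Tx 0.097
t 5.55 th 0.0140 ph 0.0000 pit 0.001 yaw -3.18 n 664 e 0.0012 rel [ 0.001  -0.0029  0.2155] head [ 0.6866 -0.1455  0.298 ] pos [ 0.546  -0.1347  0.091 ] Fz -7.8 Tx 0.030
```

View pics/e.png

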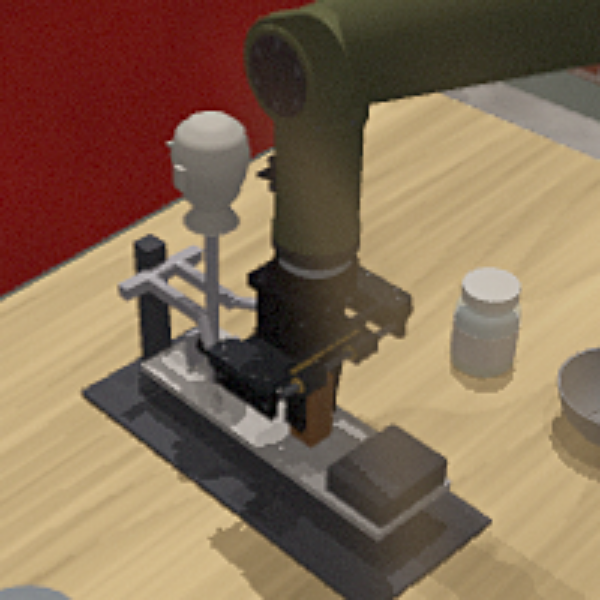

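```bash
cat > plan.py <<'E'
# usage: plan.py n [X Y Z T [delay]] ; fit recent data, plan n rows of roll + path
import sys,json,os
from h import *
from scipy.optimize import least_squares
np.set_printoptions(precision=4,suppress=True)
TAU=.06;dt=.01;I0=.0114;ML=.0561
S=json.load(open("s.json")) if os.path.exists("s.json") else dict(t=None,cmd=[0,0,0,0],knots=[],meas=[],segs=[],pend=None,tfree=None,par=[1.,0.])
n=int(sys.argv[1]);a=list(map(float,sys.argv[2:]))
t0=ctrl.get_state()["time"]
if S["pend"]:   # adopt typed rows
    te=S["pt"]
    for i,r in enumerate(S["pend"]): S["knots"].append([te+.1*(i+1)]+r)
    if abs(te+.1*len(S["pend"])-t0)>.02: print("TIME MISMATCH",te,len(S["pend"]),t0)
    S["cmd"]=S["pend"][-1]
_,th,ph,s=meas()
now=s["time"]
if th is not None: S["meas"].append([t0,th,ph])
S["knots"].append([now]+S["cmd"])
if S["tfree"] is None: S["tfree"]=now+.25
def mj(u): u=np.clip(u,0,1);return 10*u**3-15*u**4+6*u**5
def path(t):
    p=np.array(S["base"],float) if "base" in S else np.zeros(3)
    for (ts,T,d) in S["segs"]: p=p+np.array(d)*mj((t-ts)/T)
    return p
if len(a)>=4:
    cur=np.zeros(3)
    for g in S["segs"]: cur+=np.array(g[2])
    S["segs"].append([now+(a[4] if len(a)>4 else 0),a[3],list(np.array(a[:3])-cur)])
def sim(x0,t1,t2,tk,phk,yk,par,free=True):
    m,b=par;ts=np.arange(t1,t2+dt/2,dt)
    th,w=x0;pre=np.arange(t1-.4,t1,dt)
    f=lambda tt,k:np.interp(tt,tk,k)
    pa=f(t1-.4,phk);ya=f(t1-.4,yk)
    for tt in pre: pa+=(f(tt,phk)-pa)*dt/TAU;ya+=(f(tt,yk)-ya)*dt/TAU
    PH=f(ts,phk);YY=f(ts,yk);out=[];v0=(YY[0]-ya)/TAU
    for k,tt in enumerate(ts):
        out.append((th,w,pa))
        dp=(PH[k]-pa)/TAU;pa+=dp*dt
        v=(YY[k]-ya)/TAU;ya+=v*dt;ay=(v-v0)/dt if k else 0;v0=v
        if tt<S["tfree"]-1e-6: continue
        ac=(m*.55*th-.4*(th-pa-b)-.06*(w-dp)+m*ML*ay)/(m*I0)
        w+=ac*dt;th+=w*dt
    return ts,np.array(out)
K=np.array(S["knots"]);tk,phk,yk=K[:,0],K[:,4],K[:,2]
if len(tk)==1: tk=np.array([tk[0]-1,tk[0]]);phk=np.repeat(phk,2);yk=np.repeat(yk,2)
M=[q for q in S["meas"] if q[0]>=max(S["tfree"],now-2.2)]
if not M: x=np.array([th,0.])
else:
    M=np.array(M);ta=M[0,0] if now-S["tfree"]>2.2 else S["tfree"]
    M=M if ta!=S["tfree"] else M
    def res(p):
        ts,o=sim(p[:2],ta,now,tk,phk,yk,p[2:])
        e=(np.interp(M[:,0],ts,o[:,0])-M[:,1])/.0015
        pw=.005 if ta==S["tfree"] else .1
        return np.r_[e,(p[0]-(S["th0"] if ta==S["tfree"] else M[0,1]))/.004,p[1]/pw,(p[2]-S["par"][0])/.02,(p[3]-S["par"][1])/.003]
    r=least_squares(res,[M[0,1],0,*S["par"]],bounds=([-1,-3,.85,-.05],[1,3,1.13,.05]))
    S["par"]=list(r.x[2:]);ts,o=sim(r.x[:2],ta,now,tk,phk,yk,r.x[2:]);x=o[-1,:2]
    print("fit m %.3f b %.4f resid(mrad) %s phi model %.4f meas %.4f"%(*r.x[2:],np.round(1.5*res(r.x)[:len(M)],1),np.interp(t0,ts,o[:,2]),ph))
if not M.__len__(): S["th0"]=th
print("state th %.4f w %.4f"%tuple(x))
H=24;tr=now+.1*np.arange(1,H+1);yr=np.array([path(t)[1] for t in tr])
def roll_out(u):
    ts,o=sim(x,now,now+.1*H,np.r_[tk,tr],np.r_[phk,u],np.r_[yk,yr],S["par"]);return ts,o
def cost(u):
    ts,o=roll_out(u);d=np.diff(np.r_[S["cmd"][3],u])
    return np.r_[o[::5,0]/.02,o[::5,1]/.15,o[-1,:2]*100,d/.03,u/.1]
b0=cost(np.zeros(H));A=np.array([cost(np.eye(H)[i])-b0 for i in range(H)]).T
u=np.linalg.lstsq(A,-b0,rcond=None)[0]
c=S["cmd"];rows=[];pend=[]
for i in range(n):
    p=path(tr[i]);d=R.from_euler('x',-c[3]).apply(p-np.array(c[:3]))
    sl=np.round(np.array([d[0],-d[1],-d[2]])/.25,3);an=round((u[i]-c[3])/np.radians(30),3)
    rows.append('{"slide":[%g,%g,%g],"angular":[%g,0,0],"claw":-1}'%(*sl,an))
    dd=R.from_euler('x',c[3]).apply(np.array([sl[0],-sl[1],-sl[2]])*.25)
    pend.append([*(np.array(c[:3])+dd),c[3]+an*np.radians(30)])
S["pend"]=pend;S["pt"]=now;json.dump(S,open("s.json","w"))
u2=np.r_[[q[3] for q in pend],u[n:]];ts,o=roll_out(u2)
print("pred th",o[10:10*n+1:10,0],"phi",u[:n])
print("["+",".join(rows)+"]")
E
python3 plan.py 7 -0.1124 0 0.015 1.0
```

```text
t 5.65 th 0.0191 ph 0.0001 pit 0.001 yaw -3.18 n 682 e 0.0013 rel [ 0.0007 -0.004   0.2164] head [ 0.6862 -0.1465  0.2988] pos [ 0.546  -0.1347  0.0908] Fz -7.6 Tx 0.036
state th 0.0191 w 0.0000
pred th [0.0191 0.0191 0.0179 0.0115 0.0056 0.0023 0.0008] phi [-0.0045 -0.0123 -0.0249 -0.0167 -0.0082 -0.0037 -0.0017]
[{"slide":[-0.004,-0,-0.001],"angular":[-0.009,0,0],"claw":-1},{"slide":[-0.026,-0,-0.003],"angular":[-0.024,0,0],"claw":-1},{"slide":[-0.073,-0,-0.01],"angular":[-0.048,0,0],"claw":-1},{"slide":[-0.143,-0,-0.019],"angular":[-0.032,0,0],"claw":-1},{"slide":[-0.225,-0,-0.03],"angular":[-0.016,0,0],"claw":-1},{"slide":[-0.307,-0,-0.041],"angular":[-0.007,0,0],"claw":-1},{"slide":[-0.376,-0,-0.05],"angular":[-0.003,0,0],"claw":-1}]
```

```bash
python3 -m inch '[{"slide":[0,0.004,0],"angular":[0,0,0],"claw":-1},{"slide":[0,0.004,0],"angular":[0,0,0],"claw":-1},{"slide":[0,0.004,0],"angular":[0,0,0],"claw":-1},{"slide":[0,0.004,0],"angular":[0,0,0],"claw":-1}]'; rm s.json; python3 -c "
from h import *
meas();meas()"; python3 plan.py 7 -0.1124 0 0.015 1.0
```

```text
time: 6.05
position: [0.5463, -0.1358, 0.0913]
tool_rot: [3.14, -0.087, 0.0]
ft_force: [0.2, -0.4, -7.1]
grip_width: 0.338
grip_force: 60.0
t 6.10 th 0.0145 ph -0.0001 pit -0.000 yaw -3.18 n 680 e 0.0013 rel [ 0.0006 -0.003   0.2168] head [ 0.6865 -0.1466  0.2998] pos [ 0.5463 -0.1358  0.0913] Fz -8.0 Tx 0.072
t 6.15 th 0.0141 ph -0.0001 pit -0.000 yaw -3.18 n 680 e 0.0013 rel [ 0.0006 -0.003   0.2165] head [ 0.6865 -0.1466  0.2995] pos [ 0.5463 -0.1358  0.0913] Fz -8.3 Tx 0.053
t 6.20 th 0.0150 ph -0.0001 pit -0.000 yaw -3.18 n 682 e 0.0013 rel [ 0.0006 -0.0032  0.2166] head [ 0.6865 -0.1467  0.2996] pos [ 0.5464 -0.1358  0.0913] Fz -6.8 Tx 0.036
state th 0.0150 w 0.0000
pred th [0.015  0.015  0.0141 0.0091 0.0046 0.002  0.0008] phi [-0.0035 -0.0097 -0.0195 -0.0131 -0.0064 -0.0029 -0.0014]
[{"slide":[-0.004,-0,-0.001],"angular":[-0.007,0,0],"claw":-1},{"slide":[-0.026,-0,-0.003],"angular":[-0.018,0,0],"claw":-1},{"slide":[-0.073,-0,-0.01],"angular":[-0.037,0,0],"claw":-1},{"slide":[-0.143,-0,-0.019],"angular":[-0.025,0,0],"claw":-1},{"slide":[-0.225,-0,-0.03],"angular":[-0.012,0,0],"claw":-1},{"slide":[-0.307,-0,-0.041],"angular":[-0.006,0,0],"claw":-1},{"slide":[-0.376,-0,-0.05],"angular":[-0.003,0,0],"claw":-1}]
```

```bash
python3 -m inch '[{"slide":[-0.004,0,-0.001],"angular":[-0.007,0,0],"claw":-1},{"slide":[-0.026,0,-0.003],"angular":[-0.018,0,0],"claw":-1},{"slide":[-0.073,0,-0.01],"angular":[-0.037,0,0],"claw":-1},{"slide":[-0.143,0,-0.019],"angular":[-0.025,0,0],"claw":-1},{"slide":[-0.225,0,-0.03],"angular":[-0.012,0,0],"claw":-1},{"slide":[-0.307,0,-0.041],"angular":[-0.006,0,0],"claw":-1},{"slide":[-0.376,0,-0.05],"angular":[-0.003,0,0],"claw":-1}]'; python3 plan.py 5 -0.1124 0.331 0.015 3.0 0.1
```

```text
time: 6.9
position: [0.4502, -0.1304, 0.1039]
tool_rot: [3.138, -0.087, -0.002]
ft_force: [-0.1, -0.4, -7.9]
grip_width: 0.344
grip_force: 60.0
t 6.95 th 0.0099 ph -0.0030 pit 0.005 yaw -3.22 n 746 e 0.0012 rel [ 0.0035 -0.0021  0.2171] head [ 0.5903 -0.1406  0.3117] pos [ 0.4472 -0.1304  0.1036] Fz -8.8 Tx 0.015
fit m 1.001 b 0.0016 resid(mrad) [-0.2] phi model -0.0027 meas -0.0030
state th 0.0106 w 0.0200
pred th [0.0111 0.0071 0.0032 0.0011 0.0003] phi [-0.0169 -0.0143 -0.0137 -0.0167 -0.0208]
[{"slide":[-0.062,0,-0.008],"angular":[-0.029,0,0],"claw":-1},{"slide":[-0.073,-0,-0.01],"angular":[-0.024,0,0],"claw":-1},{"slide":[-0.074,-0.004,-0.01],"angular":[-0.023,0,0],"claw":-1},{"slide":[-0.074,-0.011,-0.01],"angular":[-0.029,0,0],"claw":-1},{"slide":[-0.074,-0.025,-0.01],"angular":[-0.037,0,0],"claw":-1}]
```

```bash
python3 -m inch '[{"slide":[-0.062,0,-0.008],"angular":[-0.029,0,0],"claw":-1},{"slide":[-0.073,0,-0.01],"angular":[-0.024,0,0],"claw":-1},{"slide":[-0.074,-0.004,-0.01],"angular":[-0.023,0,0],"claw":-1},{"slide":[-0.074,-0.011,-0.01],"angular":[-0.029,0,0],"claw":-1},{"slide":[-0.074,-0.025,-0.01],"angular":[-0.037,0,0],"claw":-1}]'; python3 plan.py 5
```

```text
time: 7.45
position: [0.4349, -0.1233, 0.1063]
tool_rot: [3.119, -0.087, -0.0]
ft_force: [-0.6, 0.2, -8.4]
grip_width: 0.337
grip_force: 60.0
t 7.50 th 0.0066 ph -0.0206 pit -0.000 yaw -3.13 n 764 e 0.0013 rel [ 0.0002 -0.0014  0.2166] head [ 0.5748 -0.1314  0.3145] pos [ 0.4349 -0.1221  0.1062] Fz -7.3 Tx 0.206
fit m 1.002 b 0.0029 resid(mrad) [ 0. -0.] phi model -0.0186 meas -0.0206
state th 0.0039 w -0.0980
pred th [0.0073 0.0068 0.0029 0.001  0.0004] phi [-0.0458 -0.0392 -0.034  -0.0319 -0.0303]
[{"slide":[0,-0.036,-0.001],"angular":[-0.047,0,0],"claw":-1},{"slide":[0,-0.07,-0.001],"angular":[-0.035,0,0],"claw":-1},{"slide":[0,-0.112,-0.002],"angular":[-0.025,0,0],"claw":-1},{"slide":[0,-0.163,-0.003],"angular":[-0.021,0,0],"claw":-1},{"slide":[0,-0.221,-0.005],"angular":[-0.018,0,0],"claw":-1}]
```

```bash
python3 -m inch '[{"slide":[0,-0.036,-0.001],"angular":[-0.047,0,0],"claw":-1},{"slide":[0,-0.07,-0.001],"angular":[-0.035,0,0],"claw":-1},{"slide":[0,-0.112,-0.002],"angular":[-0.025,0,0],"claw":-1},{"slide":[0,-0.163,-0.003],"angular":[-0.021,0,0],"claw":-1},{"slide":[0,-0.221,-0.005],"angular":[-0.018,0,0],"claw":-1}]'; python3 plan.py 6
```

```text
time: 8.0
position: [0.4375, -0.0672, 0.1063]
tool_rot: [3.11, -0.087, -0.001]
ft_force: [0.1, -0.2, -8.3]
grip_width: 0.346
grip_force: 60.0
t 8.05 th -0.0096 ph -0.0280 pit -0.000 yaw -3.04 n 802 e 0.0012 rel [0.0002 0.002  0.2162] head [ 0.5778 -0.0696  0.3144] pos [ 0.4377 -0.064   0.1064] Fz -7.7 Tx 0.394
fit m 1.000 b 0.0026 resid(mrad) [ 0.3 -0.7  0.2] phi model -0.0314 meas -0.0280
state th -0.0215 w -0.4019
pred th [-0.0158 -0.0044 -0.0033 -0.0021 -0.0009 -0.0003] phi [-0.0338 -0.0192 -0.0133 -0.0112 -0.0084 -0.0045]
[{"slide":[0,-0.1,-0.003],"angular":[-0.007,0,0],"claw":-1},{"slide":[0,-0.174,-0.005],"angular":[0.021,0,0],"claw":-1},{"slide":[0,-0.252,-0.007],"angular":[0.033,0,0],"claw":-1},{"slide":[0,-0.333,-0.01],"angular":[0.037,0,0],"claw":-1},{"slide":[0,-0.416,-0.012],"angular":[0.042,0,0],"claw":-1},{"slide":[0,-0.498,-0.015],"angular":[0.049,0,0],"claw":-1}]
```

```bash
sed -i 's/    im=ctrl.get_image(cam);s=ctrl.get_state();ph/    s=ctrl.get_state();im=ctrl.get_image(cam);s2=ctrl.get_state();ph/; s/    return s\["time"\],th,ph,s$/    s=dict(s,time=s2["time"]);return s["time"],th,ph,s/' h.py
sed -i 's/    if h is None: print("no head",n);return s\["time"\],None,ph,s/    if h is None: print("no head",n);return 0,None,ph,s2/' h.py
python3 - <<'E'
import json
S=json.load(open("s.json"));S["pend"]=None
S["meas"][-1][1]-=.0152;S["meas"][-2][1]-=.0057;S["knots"]=S["knots"][:-1];print(S["meas"],S["knots"][-1])
json.dump(S,open("s.json","w"))
E
sed 's/^_,th,ph,s=meas()/s=ctrl.get_state();_,th,ph=S["meas"].pop();t0=s["time"]-.05/' plan.py > plan_nm.py; grep -n "s2\|pop" h.py plan_nm.py; python3 plan_nm.py 6
```

```text
[[6.15, 0.015004382068873867, -9.827493586866964e-05], [6.9, 0.009879084682265995, -0.00297086453681894], [7.45, 0.0009424157912543193, -0.020559443874684113], [8.0, -0.024845397480583134, -0.027979886233369555]] [8.0, -0.1125, 0.06151798006541463, 0.015082836598532151, -0.030368728984701332]
h.py:39:    s=ctrl.get_state();im=ctrl.get_image(cam);s2=ctrl.get_state();ph,pt,yw=roll(s["tool_rot"])
h.py:43:    if h is None: print("no head",n);return 0,None,ph,s2
h.py:46:    s=dict(s,time=s2["time"]);return s["time"],th,ph,s
plan_nm.py:15:s=ctrl.get_state();_,th,ph=S["meas"].pop();t0=s["time"]-.05
fit m 1.000 b 0.0021 resid(mrad) [-0.5  0.3 -0.1] phi model -0.0314 meas -0.0280
state th -0.0386 w -0.4360
pred th [-0.0338 -0.016  -0.0089 -0.0044 -0.0018 -0.0005] phi [-0.0093 -0.0031 -0.0055 -0.0074 -0.0064 -0.0033]
[{"slide":[0,-0.1,-0.003],"angular":[0.04,0,0],"claw":-1},{"slide":[0,-0.174,-0.005],"angular":[0.052,0,0],"claw":-1},{"slide":[0,-0.252,-0.007],"angular":[0.048,0,0],"claw":-1},{"slide":[0,-0.333,-0.01],"angular":[0.044,0,0],"claw":-1},{"slide":[0,-0.416,-0.012],"angular":[0.046,0,0],"claw":-1},{"slide":[0,-0.498,-0.015],"angular":[0.052,0,0],"claw":-1}]
```

```bash
python3 -m inch '[{"slide":[0,-0.1,-0.003],"angular":[0.04,0,0],"claw":-1},{"slide":[0,-0.174,-0.005],"angular":[0.052,0,0],"claw":-1},{"slide":[0,-0.252,-0.007],"angular":[0.048,0,0],"claw":-1},{"slide":[0,-0.333,-0.01],"angular":[0.044,0,0],"claw":-1},{"slide":[0,-0.416,-0.012],"angular":[0.046,0,0],"claw":-1},{"slide":[0,-0.498,-0.015],"angular":[0.052,0,0],"claw":-1}]'; python3 plan.py 6
```

```text
time: 8.65
position: [0.4441, 0.0583, 0.1065]
tool_rot: [3.138, -0.086, 0.0]
ft_force: [0.2, -0.8, -7.4]
grip_width: 0.344
grip_force: 60.0
t 8.65 th -0.0272 ph -0.0024 pit -0.000 yaw -3.14 n 899 e 0.0012 rel [0.0004 0.0057 0.2162] head [0.5847 0.0563 0.3143] pos [0.4441 0.0583 0.1065] Fz -7.4 Tx 0.011
fit m 0.995 b 0.0027 resid(mrad) [ 0.  -0.4  0.5 -0.1] phi model -0.0048 meas -0.0024
state th -0.0430 w -0.5245
pred th [-0.035  -0.0145 -0.0083 -0.0041 -0.0016 -0.0004] phi [0.011  0.0236 0.0244 0.0226 0.0225 0.0236]
[{"slide":[0,-0.121,-0],"angular":[0.027,0,0],"claw":-1},{"slide":[0,-0.197,-0],"angular":[0.051,0,0],"claw":-1},{"slide":[0,-0.268,-0.001],"angular":[0.053,0,0],"claw":-1},{"slide":[0,-0.334,-0.001],"angular":[0.049,0,0],"claw":-1},{"slide":[0,-0.392,-0.001],"angular":[0.049,0,0],"claw":-1},{"slide":[0,-0.443,-0.001],"angular":[0.051,0,0],"claw":-1}]
```

```bash
python3 -m inch '[{"slide":[0,-0.121,0],"angular":[0.027,0,0],"claw":-1},{"slide":[0,-0.197,0],"angular":[0.051,0,0],"claw":-1},{"slide":[0,-0.268,-0.001],"angular":[0.053,0,0],"claw":-1},{"slide":[0,-0.334,-0.001],"angular":[0.049,0,0],"claw":-1},{"slide":[0,-0.392,-0.001],"angular":[0.049,0,0],"claw":-1},{"slide":[0,-0.443,-0.001],"angular":[0.051,0,0],"claw":-1}]'; python3 plan.py 7
```

```text
time: 9.3
position: [0.45, 0.1686, 0.1064]
tool_rot: [-3.116, 0.085, -0.001]
ft_force: [0.5, -0.2, -8.4]
grip_width: 0.34
grip_force: 60.0
t 9.30 th -0.0488 ph 0.0243 pit 0.000 yaw -3.12 n 1015 e 0.0011 rel [0.0005 0.0103 0.216 ] head [0.5909 0.1714 0.314 ] pos [0.45   0.1686 0.1064] Fz -8.4 Tx -0.078
fit m 0.997 b 0.0028 resid(mrad) [-0.1  0.3 -0.3  0.1] phi model 0.0231 meas 0.0243
state th -0.0601 w -0.3489
pred th [-0.0571 -0.0324 -0.0165 -0.0075 -0.0034 -0.0019 -0.0014] phi [0.0796 0.0666 0.047  0.0336 0.0247 0.0174 0.0104]
[{"slide":[0,-0.06,0.001],"angular":[0.107,0,0],"claw":-1},{"slide":[0,-0.09,0.002],"angular":[0.082,0,0],"claw":-1},{"slide":[0,-0.111,0.002],"angular":[0.045,0,0],"claw":-1},{"slide":[0,-0.125,0.003],"angular":[0.019,0,0],"claw":-1},{"slide":[0,-0.133,0.003],"angular":[0.002,0,0],"claw":-1},{"slide":[0,-0.136,0.003],"angular":[-0.012,0,0],"claw":-1},{"slide":[0,-0.137,0.003],"angular":[-0.025,0,0],"claw":-1}]
```

```bash
python3 -m inch '[{"slide":[0,-0.06,0.001],"angular":[0.107,0,0],"claw":-1},{"slide":[0,-0.09,0.002],"angular":[0.082,0,0],"claw":-1},{"slide":[0,-0.111,0.002],"angular":[0.045,0,0],"claw":-1},{"slide":[0,-0.125,0.003],"angular":[0.019,0,0],"claw":-1},{"slide":[0,-0.133,0.003],"angular":[0.002,0,0],"claw":-1},{"slide":[0,-0.136,0.003],"angular":[-0.012,0,0],"claw":-1},{"slide":[0,-0.137,0.003],"angular":[-0.025,0,0],"claw":-1}]'; python3 plan.py 6
```

```text
time: 10.05
position: [0.4523, 0.2009, 0.1062]
tool_rot: [-3.131, 0.087, -0.0]
ft_force: [-0.7, 0.7, -8.8]
grip_width: 0.34
grip_force: 60.0
t 10.05 th -0.0303 ph 0.0098 pit 0.000 yaw -3.19 n 984 e 0.0012 rel [0.0005 0.0064 0.2158] head [0.593  0.1995 0.3137] pos [0.4523 0.2009 0.1062] Fz -8.8 Tx -0.005
fit m 0.986 b 0.0025 resid(mrad) [-0.2 -0.5  0.9 -0.2] phi model 0.0146 meas 0.0098
state th -0.0329 w -0.0500
pred th [-0.0331 -0.021  -0.0101 -0.0043 -0.0018 -0.0007] phi [ 0.0456  0.0272  0.0114  0.0038  0.0005 -0.001 ]
[{"slide":[0,0,0],"angular":[0.067,0,0],"claw":-1},{"slide":[0,0,0],"angular":[0.032,0,0],"claw":-1},{"slide":[0,0,0],"angular":[0.002,0,0],"claw":-1},{"slide":[0,0,0],"angular":[-0.013,0,0],"claw":-1},{"slide":[0,0,0],"angular":[-0.019,0,0],"claw":-1},{"slide":[0,0,0],"angular":[-0.022,0,0],"claw":-1}]
```

```bash
sed -i 's/^TAU=.06/TAU=.03/' plan.py; python3 -m inch '[{"slide":[0,0,0],"angular":[0.067,0,0],"claw":-1},{"slide":[0,0,0],"angular":[0.032,0,0],"claw":-1},{"slide":[0,0,0],"angular":[0.002,0,0],"claw":-1},{"slide":[0,0,0],"angular":[-0.013,0,0],"claw":-1},{"slide":[0,0,0],"angular":[-0.019,0,0],"claw":-1},{"slide":[0,0,0],"angular":[-0.022,0,0],"claw":-1}]'; python3 plan.py 6
```

```text
time: 10.7
position: [0.4522, 0.2015, 0.1062]
tool_rot: [3.139, -0.086, -0.0]
ft_force: [-0.3, 0.1, -8.6]
grip_width: 0.345
grip_force: 60.0
t 10.70 th 0.0063 ph -0.0012 pit 0.000 yaw -3.13 n 855 e 0.0012 rel [ 0.0005 -0.0013  0.2158] head [0.5924 0.1925 0.3137] pos [0.4522 0.2015 0.1062] Fz -8.6 Tx 0.061
fit m 0.995 b 0.0028 resid(mrad) [-0.6  0.2  0.7 -0.2] phi model -0.0006 meas -0.0012
state th 0.0070 w 0.0186
pred th [0.007  0.004  0.0019 0.0009 0.0005 0.0003] phi [-0.0115 -0.0088 -0.006  -0.0044 -0.0036 -0.0032]
[{"slide":[0,0,0],"angular":[-0.02,0,0],"claw":-1},{"slide":[0,0,0],"angular":[-0.015,0,0],"claw":-1},{"slide":[0,0,0],"angular":[-0.009,0,0],"claw":-1},{"slide":[0,0,0],"angular":[-0.006,0,0],"claw":-1},{"slide":[0,0,0],"angular":[-0.005,0,0],"claw":-1},{"slide":[0,0,0],"angular":[-0.004,0,0],"claw":-1}]
```

```bash
python3 -m inch '[{"slide":[0,0,0],"angular":[-0.02,0,0],"claw":-1},{"slide":[0,0,0],"angular":[-0.015,0,0],"claw":-1},{"slide":[0,0,0],"angular":[-0.009,0,0],"claw":-1},{"slide":[0,0,0],"angular":[-0.006,0,0],"claw":-1},{"slide":[0,0,0],"angular":[-0.005,0,0],"claw":-1},{"slide":[0,0,0],"angular":[-0.004,0,0],"claw":-1}]'; python3 plan.py 7
```

```text
time: 11.35
position: [0.4524, 0.2009, 0.1063]
tool_rot: [3.137, -0.088, -0.0]
ft_force: [-0.1, -1.4, -7.6]
grip_width: 0.341
grip_force: 60.0
t 11.35 th -0.0142 ph -0.0032 pit -0.000 yaw -3.20 n 904 e 0.0012 rel [0.0005 0.003  0.2157] head [0.5928 0.196  0.3137] pos [0.4524 0.2009 0.1063] Fz -7.6 Tx 0.084
fit m 0.986 b 0.0015 resid(mrad) [-0.4  1.9 -2.1  0.5] phi model -0.0033 meas -0.0032
state th -0.0154 w -0.0349
pred th [-0.0157 -0.0089 -0.004  -0.0017 -0.0006 -0.0001  0.0003] phi [ 0.0183  0.0113  0.0051  0.0017  0.0001 -0.0008 -0.0012]
[{"slide":[0,0,0],"angular":[0.041,0,0],"claw":-1},{"slide":[0,0,0],"angular":[0.028,0,0],"claw":-1},{"slide":[0,0,0],"angular":[0.016,0,0],"claw":-1},{"slide":[0,0,0],"angular":[0.009,0,0],"claw":-1},{"slide":[0,0,0],"angular":[0.006,0,0],"claw":-1},{"slide":[0,0,0],"angular":[0.005,0,0],"claw":-1},{"slide":[0,0,0],"angular":[0.004,0,0],"claw":-1}]
```

```bash
sed -i 's#)/.0015#)/.0025#;s#1.5\*res#2.5*res#' plan.py; python3 -m inch '[{"slide":[0,0,0],"angular":[0.041,0,0],"claw":-1},{"slide":[0,0,0],"angular":[0.028,0,0],"claw":-1},{"slide":[0,0,0],"angular":[0.016,0,0],"claw":-1},{"slide":[0,0,0],"angular":[0.009,0,0],"claw":-1},{"slide":[0,0,0],"angular":[0.006,0,0],"claw":-1},{"slide":[0,0,0],"angular":[0.005,0,0],"claw":-1},{"slide":[0,0,0],"angular":[0.004,0,0],"claw":-1}]'; python3 plan.py 7
```

```text
time: 12.1
position: [0.4523, 0.2011, 0.1063]
tool_rot: [3.139, -0.087, -0.0]
ft_force: [0.5, 0.7, -6.8]
grip_width: 0.347
grip_force: 60.0
t 12.10 th 0.0027 ph -0.0012 pit 0.000 yaw -3.17 n 863 e 0.0012 rel [ 0.0004 -0.0006  0.2158] head [0.5925 0.1928 0.3138] pos [0.4523 0.2011 0.1063] Fz -6.8 Tx 0.068
fit m 0.984 b 0.0012 resid(mrad) [-0.1 -1.2  1.5 -0.3] phi model -0.0009 meas -0.0012
state th 0.0027 w 0.0051
pred th [0.0024 0.0015 0.0008 0.0005 0.0004 0.0003 0.0003] phi [-0.0043 -0.0034 -0.0024 -0.0018 -0.0015 -0.0014 -0.0013]
[{"slide":[0,0,0],"angular":[-0.006,0,0],"claw":-1},{"slide":[0,0,0],"angular":[-0.004,0,0],"claw":-1},{"slide":[0,0,0],"angular":[-0.003,0,0],"claw":-1},{"slide":[0,0,0],"angular":[-0.001,0,0],"claw":-1},{"slide":[0,0,0],"angular":[-0.001,0,0],"claw":-1},{"slide":[0,0,0],"angular":[-0.001,0,0],"claw":-1},{"slide":[0,0,0],"angular":[-0,0,0],"claw":-1}]
```

```bash
python3 -m inch '[{"slide":[0,0,0],"angular":[-0.006,0,0],"claw":-1},{"slide":[0,0,0],"angular":[-0.004,0,0],"claw":-1},{"slide":[0,0,0],"angular":[-0.003,0,0],"claw":-1},{"slide":[0,0,0],"angular":[-0.001,0,0],"claw":-1},{"slide":[0,0,0],"angular":[-0.001,0,0],"claw":-1},{"slide":[0,0,0],"angular":[-0.001,0,0],"claw":-1},{"slide":[0,0,0],"angular":[0,0,0],"claw":-1}]'; python3 plan.py 8
```

```text
time: 12.85
position: [0.4524, 0.201, 0.1063]
tool_rot: [3.139, -0.087, -0.0]
ft_force: [0.2, -0.0, -6.9]
grip_width: 0.342
grip_force: 60.0
t 12.85 th 0.0039 ph -0.0011 pit -0.000 yaw -3.18 n 855 e 0.0011 rel [ 0.0005 -0.0008  0.2158] head [0.5926 0.1924 0.3138] pos [0.4524 0.201  0.1063] Fz -6.9 Tx 0.031
fit m 0.983 b 0.0017 resid(mrad) [-0.   0.5 -0.4  0.1] phi model -0.0012 meas -0.0011
state th 0.0045 w 0.0115
pred th [ 0.0044  0.0025  0.0011  0.0005  0.0003  0.0002  0.     -0.0001] phi [-0.0073 -0.0056 -0.0038 -0.0027 -0.0022 -0.002  -0.0018 -0.0018]
[{"slide":[0,0,0],"angular":[-0.012,0,0],"claw":-1},{"slide":[0,0,0],"angular":[-0.009,0,0],"claw":-1},{"slide":[0,0,0],"angular":[-0.005,0,0],"claw":-1},{"slide":[0,0,0],"angular":[-0.003,0,0],"claw":-1},{"slide":[0,0,0],"angular":[-0.002,0,0],"claw":-1},{"slide":[0,0,0],"angular":[-0.002,0,0],"claw":-1},{"slide":[0,0,0],"angular":[-0.002,0,0],"claw":-1},{"slide":[0,0,0],"angular":[-0.001,0,0],"claw":-1}]
```

```bash
python3 -m inch '[{"slide":[0,0,0],"angular":[-0.012,0,0],"claw":-1},{"slide":[0,0,0],"angular":[-0.009,0,0],"claw":-1},{"slide":[0,0,0],"angular":[-0.005,0,0],"claw":-1},{"slide":[0,0,0],"angular":[-0.003,0,0],"claw":-1},{"slide":[0,0,0],"angular":[-0.002,0,0],"claw":-1},{"slide":[0,0,0],"angular":[-0.002,0,0],"claw":-1},{"slide":[0,0,0],"angular":[-0.002,0,0],"claw":-1},{"slide":[0,0,0],"angular":[-0.001,0,0],"claw":-1}]'; python3 plan.py 10
```

```text
time: 13.7
position: [0.4524, 0.201, 0.1063]
tool_rot: [3.139, -0.087, -0.0]
ft_force: [0.9, -0.2, -7.7]
grip_width: 0.344
grip_force: 60.0
t 13.70 th -0.0065 ph -0.0017 pit -0.000 yaw -3.18 n 884 e 0.0012 rel [0.0005 0.0014 0.2157] head [0.5928 0.1946 0.3137] pos [0.4524 0.201  0.1063] Fz -7.7 Tx -0.005
fit m 0.983 b 0.0012 resid(mrad) [ 0.  -0.2  0. ] phi model -0.0017 meas -0.0017
state th -0.0072 w -0.0144
pred th [-0.0073 -0.0042 -0.002  -0.001  -0.0005 -0.0004 -0.0004 -0.0004 -0.0005
 -0.0005] phi [ 0.008   0.0046  0.0018  0.0003 -0.0005 -0.0008 -0.001  -0.0011 -0.0011
 -0.0012]
[{"slide":[0,0,0],"angular":[0.018,0,0],"claw":-1},{"slide":[0,0,0],"angular":[0.012,0,0],"claw":-1},{"slide":[0,0,0],"angular":[0.006,0,0],"claw":-1},{"slide":[0,0,0],"angular":[0.004,0,0],"claw":-1},{"slide":[0,0,0],"angular":[0.002,0,0],"claw":-1},{"slide":[0,0,0],"angular":[0.001,0,0],"claw":-1},{"slide":[0,0,0],"angular":[0.001,0,0],"claw":-1},{"slide":[0,0,0],"angular":[0.001,0,0],"claw":-1},{"slide":[0,0,0],"angular":[0.001,0,0],"claw":-1},{"slide":[0,0,0],"angular":[0.001,0,0],"claw":-1}]
```

```bash
python3 -m inch '[{"slide":[0,0,0],"angular":[0.018,0,0],"claw":-1},{"slide":[0,0,0],"angular":[0.012,0,0],"claw":-1},{"slide":[0,0,0],"angular":[0.006,0,0],"claw":-1},{"slide":[0,0,0],"angular":[0.004,0,0],"claw":-1},{"slide":[0,0,0],"angular":[0.002,0,0],"claw":-1},{"slide":[0,0,0],"angular":[0.001,0,0],"claw":-1},{"slide":[0,0,0],"angular":[0.001,0,0],"claw":-1},{"slide":[0,0,0],"angular":[0.001,0,0],"claw":-1},{"slide":[0,0,0],"angular":[0.001,0,0],"claw":-1},{"slide":[0,0,0],"angular":[0.001,0,0],"claw":-1}]'; python3 plan.py 10
```

```text
time: 14.75
position: [0.4524, 0.201, 0.1063]
tool_rot: [3.139, -0.087, -0.0]
ft_force: [-0.0, 1.4, -7.5]
grip_width: 0.342
grip_force: 60.0
t 14.75 th 0.0092 ph -0.0011 pit -0.000 yaw -3.18 n 852 e 0.0011 rel [ 0.0004 -0.0019  0.2158] head [0.5924 0.1913 0.3138] pos [0.4524 0.201  0.1063] Fz -7.5 Tx -0.005
fit m 0.982 b 0.0017 resid(mrad) [-0.   0.2 -0. ] phi model -0.0010 meas -0.0011
state th 0.0102 w 0.0212
pred th [0.0099 0.0057 0.0028 0.0013 0.0008 0.0007 0.0006 0.0006 0.0007 0.0009] phi [-0.0142 -0.0101 -0.0061 -0.0039 -0.0028 -0.0023 -0.002  -0.0019 -0.0018
 -0.0018]
[{"slide":[0,0,0],"angular":[-0.025,0,0],"claw":-1},{"slide":[0,0,0],"angular":[-0.017,0,0],"claw":-1},{"slide":[0,0,0],"angular":[-0.01,0,0],"claw":-1},{"slide":[0,0,0],"angular":[-0.005,0,0],"claw":-1},{"slide":[0,0,0],"angular":[-0.003,0,0],"claw":-1},{"slide":[0,0,0],"angular":[-0.002,0,0],"claw":-1},{"slide":[0,0,0],"angular":[-0.002,0,0],"claw":-1},{"slide":[0,0,0],"angular":[-0.002,0,0],"claw":-1},{"slide":[0,0,0],"angular":[-0.001,0,0],"claw":-1},{"slide":[0,0,0],"angular":[-0.001,0,0],"claw":-1}]
```

```bash
python3 -m inch '[{"slide":[0,0,0],"angular":[-0.025,0,0],"claw":-1},{"slide":[0,0,0],"angular":[-0.017,0,0],"claw":-1},{"slide":[0,0,0],"angular":[-0.01,0,0],"claw":-1},{"slide":[0,0,0],"angular":[-0.005,0,0],"claw":-1},{"slide":[0,0,0],"angular":[-0.003,0,0],"claw":-1},{"slide":[0,0,0],"angular":[-0.002,0,0],"claw":-1},{"slide":[0,0,0],"angular":[-0.002,0,0],"claw":-1},{"slide":[0,0,0],"angular":[-0.002,0,0],"claw":-1},{"slide":[0,0,0],"angular":[-0.001,0,0],"claw":-1},{"slide":[0,0,0],"angular":[-0.001,0,0],"claw":-1}]'; python3 plan.py 9
```

```text
time: 15.8
position: [0.4524, 0.201, 0.1063]
tool_rot: [3.139, -0.087, -0.0]
ft_force: [-0.7, 0.7, -7.3]
grip_width: 0.341
grip_force: 60.0
t 15.80 th -0.0089 ph -0.0017 pit -0.000 yaw -3.18 n 889 e 0.0012 rel [0.0005 0.0019 0.2157] head [0.5927 0.195  0.3137] pos [0.4524 0.201  0.1063] Fz -7.3 Tx 0.032
fit m 0.982 b 0.0011 resid(mrad) [ 0.  -0.2  0. ] phi model -0.0016 meas -0.0017
state th -0.0098 w -0.0192
pred th [-0.0098 -0.0054 -0.0024 -0.0008 -0.      0.0004  0.0007  0.0009  0.0011] phi [ 0.0113  0.0068  0.0029  0.0009 -0.0001 -0.0006 -0.0009 -0.001  -0.0011]
[{"slide":[0,0,0],"angular":[0.025,0,0],"claw":-1},{"slide":[0,0,0],"angular":[0.016,0,0],"claw":-1},{"slide":[0,0,0],"angular":[0.009,0,0],"claw":-1},{"slide":[0,0,0],"angular":[0.005,0,0],"claw":-1},{"slide":[0,0,0],"angular":[0.003,0,0],"claw":-1},{"slide":[0,0,0],"angular":[0.002,0,0],"claw":-1},{"slide":[0,0,0],"angular":[0.001,0,0],"claw":-1},{"slide":[0,0,0],"angular":[0.001,0,0],"claw":-1},{"slide":[0,0,0],"angular":[0.001,0,0],"claw":-1}]
```

```bash
python3 -m inch '[{"slide":[0,0,0],"angular":[0.025,0,0],"claw":-1},{"slide":[0,0,0],"angular":[0.016,0,0],"claw":-1},{"slide":[0,0,0],"angular":[0.009,0,0],"claw":-1},{"slide":[0,0,0],"angular":[0.005,0,0],"claw":-1},{"slide":[0,0,0],"angular":[0.003,0,0],"claw":-1},{"slide":[0,0,0],"angular":[0.002,0,0],"claw":-1},{"slide":[0,0,0],"angular":[0.001,0,0],"claw":-1},{"slide":[0,0,0],"angular":[0.001,0,0],"claw":-1},{"slide":[0,0,0],"angular":[0.001,0,0],"claw":-1}]'; sed -i 's#par"\]\[0\])/.02#par"][0])/.04#' plan.py; python3 plan.py 6; python3 - <<'E'
import json;S=json.load(open("s.json"));print([[round(v,4) for v in m] for m in S["meas"][-6:]])
E
```

```text
time: 16.75
position: [0.4523, 0.201, 0.1063]
tool_rot: [3.139, -0.087, -0.0]
ft_force: [0.4, -0.9, -7.9]
grip_width: 0.336
grip_force: 60.0
t 16.75 th 0.0105 ph -0.0011 pit 0.000 yaw -3.18 n 846 e 0.0011 rel [ 0.0006 -0.0022  0.2155] head [0.5926 0.191  0.3135] pos [0.4523 0.201  0.1063] Fz -7.9 Tx 0.062
fit m 0.982 b 0.0018 resid(mrad) [ 0.   0.2 -0. ] phi model -0.0010 meas -0.0011
state th 0.0116 w 0.0240
pred th [ 0.0113  0.0063  0.0029  0.0011  0.0003 -0.0002] phi [-0.0161 -0.0113 -0.0068 -0.0043 -0.003  -0.0024]
[{"slide":[0,0,0],"angular":[-0.029,0,0],"claw":-1},{"slide":[0,0,0],"angular":[-0.02,0,0],"claw":-1},{"slide":[0,0,0],"angular":[-0.011,0,0],"claw":-1},{"slide":[0,0,0],"angular":[-0.006,0,0],"claw":-1},{"slide":[0,0,0],"angular":[-0.004,0,0],"claw":-1},{"slide":[0,0,0],"angular":[-0.003,0,0],"claw":-1}]
[[12.1, 0.0027, -0.0012], [12.85, 0.0039, -0.0011], [13.7, -0.0065, -0.0017], [14.75, 0.0092, -0.0011], [15.8, -0.0089, -0.0017], [16.75, 0.0105, -0.0011]]
```

```bash
python3 -m inch '[{"slide":[0,0,0],"angular":[-0.029,0,0],"claw":-1},{"slide":[0,0,0],"angular":[-0.02,0,0],"claw":-1},{"slide":[0,0,0],"angular":[-0.011,0,0],"claw":-1},{"slide":[0,0,0],"angular":[-0.006,0,0],"claw":-1},{"slide":[0,0,0],"angular":[-0.004,0,0],"claw":-1},{"slide":[0,0,0],"angular":[-0.003,0,0],"claw":-1}]'; python3 plan.py 6 -0.1124 0.0063 0.015 3.2
```

```text
time: 17.4
position: [0.4524, 0.2008, 0.1063]
tool_rot: [3.138, -0.088, -0.0]
ft_force: [0.2, 0.8, -7.7]
grip_width: 0.339
grip_force: 60.0
t 17.40 th -0.0025 ph -0.0027 pit -0.000 yaw -3.20 n 873 e 0.0012 rel [0.0004 0.0005 0.2159] head [0.5926 0.1935 0.3139] pos [0.4524 0.2008 0.1063] Fz -7.7 Tx 0.071
fit m 0.981 b 0.0014 resid(mrad) [-0.  -0.1  0. ] phi model -0.0028 meas -0.0027
state th -0.0030 w -0.0105
pred th [-0.0033 -0.0015 -0.0003  0.0002  0.0004  0.0005] phi [0.0051 0.0073 0.0105 0.0141 0.0174 0.0199]
[{"slide":[0,0.001,0],"angular":[0.015,0,0],"claw":-1},{"slide":[0,0.003,0],"angular":[0.019,0,0],"claw":-1},{"slide":[0,0.01,0],"angular":[0.025,0,0],"claw":-1},{"slide":[0,0.021,0],"angular":[0.032,0,0],"claw":-1},{"slide":[0,0.039,0],"angular":[0.038,0,0],"claw":-1},{"slide":[0,0.064,0],"angular":[0.043,0,0],"claw":-1}]
```

Scan held about 7 s, within 3 mm of the middle. Returning now.

```bash
python3 -m inch '[{"slide":[0,0.001,0],"angular":[0.015,0,0],"claw":-1},{"slide":[0,0.003,0],"angular":[0.019,0,0],"claw":-1},{"slide":[0,0.01,0],"angular":[0.025,0,0],"claw":-1},{"slide":[0,0.021,0],"angular":[0.032,0,0],"claw":-1},{"slide":[0,0.039,0],"angular":[0.038,0,0],"claw":-1},{"slide":[0,0.064,0],"angular":[0.043,0,0],"claw":-1}]'; python3 plan.py 6
```

```text
time: 18.05
position: [0.4514, 0.1847, 0.1063]
tool_rot: [-3.12, 0.086, -0.001]
ft_force: [-0.3, -0.2, -7.6]
grip_width: 0.34
grip_force: 60.0
t 18.05 th 0.0016 ph 0.0200 pit 0.000 yaw -3.16 n 980 e 0.0011 rel [ 0.0003 -0.0003  0.216 ] head [0.5915 0.1768 0.314 ] pos [0.4514 0.1847 0.1063] Fz -7.6 Tx 0.022
fit m 0.981 b 0.0017 resid(mrad) [ 0.1 -0.  -0. ] phi model 0.0191 meas 0.0200
state th 0.0104 w 0.2726
pred th [ 0.0026  0.0011  0.0012  0.0005  0.     -0.0003] phi [0.029  0.0194 0.0188 0.0189 0.0179 0.0158]
[{"slide":[0,0.05,-0.001],"angular":[0.017,0,0],"claw":-1},{"slide":[0,0.093,-0.002],"angular":[-0.001,0,0],"claw":-1},{"slide":[0,0.143,-0.003],"angular":[-0.002,0,0],"claw":-1},{"slide":[0,0.199,-0.004],"angular":[-0.002,0,0],"claw":-1},{"slide":[0,0.261,-0.005],"angular":[-0.004,0,0],"claw":-1},{"slide":[0,0.328,-0.006],"angular":[-0.008,0,0],"claw":-1}]
```

```bash
python3 -m inch '[{"slide":[0,0.05,-0.001],"angular":[0.017,0,0],"claw":-1},{"slide":[0,0.093,-0.002],"angular":[-0.001,0,0],"claw":-1},{"slide":[0,0.143,-0.003],"angular":[-0.002,0,0],"claw":-1},{"slide":[0,0.199,-0.004],"angular":[-0.002,0,0],"claw":-1},{"slide":[0,0.261,-0.005],"angular":[-0.004,0,0],"claw":-1},{"slide":[0,0.328,-0.006],"angular":[-0.008,0,0],"claw":-1}]'; python3 plan.py 6
```

```text
time: 18.7
position: [0.4468, 0.1023, 0.1063]
tool_rot: [-3.125, 0.087, -0.001]
ft_force: [0.4, -0.4, -8.1]
grip_width: 0.342
grip_force: 60.0
t 18.70 th 0.0020 ph 0.0149 pit -0.000 yaw -3.18 n 949 e 0.0011 rel [ 0.0003 -0.0004  0.2163] head [0.5869 0.0942 0.3143] pos [0.4468 0.1023 0.1063] Fz -8.1 Tx -0.020
fit m 0.985 b 0.0014 resid(mrad) [ 0.1  0.3 -0.6  0.2] phi model 0.0163 meas 0.0149
state th 0.0219 w 0.6289
pred th [ 0.0045  0.0015  0.0021  0.0009 -0.0001 -0.0006] phi [ 0.0306  0.0028 -0.0018 -0.0029 -0.005  -0.008 ]
[{"slide":[0,0.107,-0.002],"angular":[0.028,0,0],"claw":-1},{"slide":[0,0.182,-0.003],"angular":[-0.025,0,0],"claw":-1},{"slide":[0,0.258,-0.004],"angular":[-0.033,0,0],"claw":-1},{"slide":[0,0.334,-0.006],"angular":[-0.036,0,0],"claw":-1},{"slide":[0,0.408,-0.007],"angular":[-0.04,0,0],"claw":-1},{"slide":[0,0.481,-0.008],"angular":[-0.045,0,0],"claw":-1}]
```

```bash
python3 -m inch '[{"slide":[0,0.107,-0.002],"angular":[0.028,0,0],"claw":-1},{"slide":[0,0.182,-0.003],"angular":[-0.025,0,0],"claw":-1},{"slide":[0,0.258,-0.004],"angular":[-0.033,0,0],"claw":-1},{"slide":[0,0.334,-0.006],"angular":[-0.036,0,0],"claw":-1},{"slide":[0,0.408,-0.007],"angular":[-0.04,0,0],"claw":-1},{"slide":[0,0.481,-0.008],"angular":[-0.045,0,0],"claw":-1}]'; python3 plan.py 6
```

```text
time: 19.35
position: [0.4401, -0.0179, 0.1064]
tool_rot: [3.131, -0.088, -0.001]
ft_force: [-1.1, 0.3, -8.1]
grip_width: 0.339
grip_force: 60.0
t 19.35 th 0.0151 ph -0.0099 pit 0.000 yaw -3.21 n 842 e 0.0012 rel [ 0.0002 -0.0032  0.2163] head [ 0.5799 -0.029   0.3144] pos [ 0.4401 -0.0179  0.1064] Fz -8.1 Tx 0.072
fit m 0.986 b 0.0012 resid(mrad) [-0.  -0.1  0.1 -0. ] phi model -0.0071 meas -0.0099
state th 0.0356 w 0.6532
pred th [ 0.0182  0.0093  0.0058  0.0025  0.0007 -0.    ] phi [-0.0115 -0.0329 -0.0313 -0.0281 -0.0268 -0.0264]
[{"slide":[0,0.101,0.001],"angular":[-0.007,0,0],"claw":-1},{"slide":[0,0.163,0.001],"angular":[-0.048,0,0],"claw":-1},{"slide":[0,0.22,0.002],"angular":[-0.045,0,0],"claw":-1},{"slide":[0,0.269,0.002],"angular":[-0.039,0,0],"claw":-1},{"slide":[0,0.312,0.003],"angular":[-0.036,0,0],"claw":-1},{"slide":[0,0.348,0.003],"angular":[-0.035,0,0],"claw":-1}]
```

```bash
python3 -m inch '[{"slide":[0,0.101,0.001],"angular":[-0.007,0,0],"claw":-1},{"slide":[0,0.163,0.001],"angular":[-0.048,0,0],"claw":-1},{"slide":[0,0.22,0.002],"angular":[-0.045,0,0],"claw":-1},{"slide":[0,0.269,0.002],"angular":[-0.039,0,0],"claw":-1},{"slide":[0,0.312,0.003],"angular":[-0.036,0,0],"claw":-1},{"slide":[0,0.348,0.003],"angular":[-0.035,0,0],"claw":-1}]'; python3 plan.py 6
```

```text
time: 20.0
position: [0.4353, -0.1044, 0.1062]
tool_rot: [3.113, -0.087, -0.002]
ft_force: [-0.1, -0.1, -7.7]
grip_width: 0.341
grip_force: 60.0
t 20.00 th 0.0183 ph -0.0270 pit 0.000 yaw -3.20 n 774 e 0.0012 rel [ 0.0005 -0.0038  0.2163] head [ 0.5753 -0.1163  0.3141] pos [ 0.4353 -0.1044  0.1062] Fz -7.7 Tx 0.084
fit m 0.984 b 0.0012 resid(mrad) [ 0.   0.  -0.1  0. ] phi model -0.0263 meas -0.0270
state th 0.0278 w 0.2997
pred th [0.02   0.0108 0.0058 0.0029 0.0016 0.0012] phi [-0.0407 -0.0419 -0.0332 -0.0253 -0.0185 -0.0123]
[{"slide":[0,0.039,0.001],"angular":[-0.028,0,0],"claw":-1},{"slide":[0,0.057,0.001],"angular":[-0.03,0,0],"claw":-1},{"slide":[0,0.069,0.002],"angular":[-0.013,0,0],"claw":-1},{"slide":[0,0.075,0.002],"angular":[0.002,0,0],"claw":-1},{"slide":[0,0.078,0.002],"angular":[0.015,0,0],"claw":-1},{"slide":[0,0.078,0.002],"angular":[0.026,0,0],"claw":-1}]
```

```bash
python3 -m inch '[{"slide":[0,0.039,0.001],"angular":[-0.028,0,0],"claw":-1},{"slide":[0,0.057,0.001],"angular":[-0.03,0,0],"claw":-1},{"slide":[0,0.069,0.002],"angular":[-0.013,0,0],"claw":-1},{"slide":[0,0.075,0.002],"angular":[0.002,0,0],"claw":-1},{"slide":[0,0.078,0.002],"angular":[0.015,0,0],"claw":-1},{"slide":[0,0.078,0.002],"angular":[0.026,0,0],"claw":-1}]'; python3 plan.py 5
```

```text
time: 20.65
position: [0.4343, -0.1233, 0.1063]
tool_rot: [3.128, -0.087, -0.001]
ft_force: [-0.2, -1.0, -8.1]
grip_width: 0.342
grip_force: 60.0
t 20.65 th 0.0177 ph -0.0120 pit 0.000 yaw -3.20 n 764 e 0.0013 rel [ 0.0003 -0.0037  0.2164] head [ 0.5742 -0.135   0.3144] pos [ 0.4343 -0.1233  0.1063] Fz -8.1 Tx 0.084
fit m 0.989 b 0.0014 resid(mrad) [ 0.  -0.8  1.1 -0.3] phi model -0.0143 meas -0.0120
state th 0.0188 w 0.0224
pred th [0.0171 0.0095 0.0043 0.0017 0.0005] phi [-0.0277 -0.0177 -0.0098 -0.0056 -0.0035]
[{"slide":[0,-0,-0],"angular":[-0.029,0,0],"claw":-1},{"slide":[0,-0,-0],"angular":[-0.01,0,0],"claw":-1},{"slide":[0,-0,-0],"angular":[0.005,0,0],"claw":-1},{"slide":[0,-0,-0],"angular":[0.013,0,0],"claw":-1},{"slide":[0,-0,-0],"angular":[0.017,0,0],"claw":-1}]
```

```bash
python3 -m inch '[{"slide":[0,0,0],"angular":[-0.029,0,0],"claw":-1},{"slide":[0,0,0],"angular":[-0.01,0,0],"claw":-1},{"slide":[0,0,0],"angular":[0.005,0,0],"claw":-1},{"slide":[0,0,0],"angular":[0.013,0,0],"claw":-1},{"slide":[0,0,0],"angular":[0.017,0,0],"claw":-1}]'; python3 plan.py 5 0 0.0063 0 1.2
```

```text
time: 21.2
position: [0.4343, -0.1234, 0.1063]
tool_rot: [3.137, -0.088, -0.0]
ft_force: [1.4, -0.9, -8.7]
grip_width: 0.345
grip_force: 60.0
t 21.20 th 0.0002 ph -0.0035 pit -0.000 yaw -3.20 n 768 e 0.0013 rel [ 0.0003 -0.      0.2164] head [ 0.5744 -0.1314  0.3143] pos [ 0.4343 -0.1234  0.1063] Fz -8.7 Tx 0.064
fit m 0.994 b 0.0015 resid(mrad) [-0.   0.4 -0.6  0.2] phi model -0.0043 meas -0.0035
state th -0.0001 w -0.0083
pred th [-0.0006 -0.0003 -0.0001  0.0001  0.0001] phi [-0.0012 -0.0011 -0.0012 -0.0013 -0.0014]
[{"slide":[0.003,-0,0],"angular":[0.005,0,0],"claw":-1},{"slide":[0.016,-0,0.002],"angular":[0.005,0,0],"claw":-1},{"slide":[0.047,-0,0.006],"angular":[0.005,0,0],"claw":-1},{"slide":[0.095,-0,0.012],"angular":[0.004,0,0],"claw":-1},{"slide":[0.156,-0,0.021],"angular":[0.004,0,0],"claw":-1}]
```

```bash
python3 -m inch '[{"slide":[0.003,0,0],"angular":[0.005,0,0],"claw":-1},{"slide":[0.016,0,0.002],"angular":[0.005,0,0],"claw":-1},{"slide":[0.047,0,0.006],"angular":[0.005,0,0],"claw":-1},{"slide":[0.095,0,0.012],"angular":[0.004,0,0],"claw":-1},{"slide":[0.156,0,0.021],"angular":[0.004,0,0],"claw":-1}]'; python3 plan.py 8
```

```text
time: 21.75
position: [0.4744, -0.1256, 0.101]
tool_rot: [3.138, -0.088, 0.001]
ft_force: [0.8, -0.3, -7.1]
grip_width: 0.342
grip_force: 60.0
t 21.75 th 0.0043 ph -0.0019 pit -0.001 yaw -3.20 n 725 e 0.0011 rel [ 0.0005 -0.0009  0.2164] head [ 0.6146 -0.1343  0.3091] pos [ 0.4744 -0.1256  0.101 ] Fz -7.1 Tx 0.074
fit m 0.989 b 0.0018 resid(mrad) [ 0.1 -0.7  1.  -0.3] phi model -0.0016 meas -0.0019
state th 0.0045 w 0.0095
pred th [ 0.0045  0.0024  0.001   0.0003  0.0001 -0.     -0.0002 -0.0003] phi [-0.0076 -0.0056 -0.0038 -0.0028 -0.0023 -0.0021 -0.0019 -0.0019]
[{"slide":[0.104,-0,0.014],"angular":[-0.012,0,0],"claw":-1},{"slide":[0.17,-0,0.022],"angular":[-0.008,0,0],"claw":-1},{"slide":[0.226,-0,0.03],"angular":[-0.004,0,0],"claw":-1},{"slide":[0.265,-0,0.035],"angular":[-0.002,0,0],"claw":-1},{"slide":[0.287,-0,0.038],"angular":[-0.001,0,0],"claw":-1},{"slide":[0.294,-0,0.039],"angular":[-0.001,0,0],"claw":-1},{"slide":[0.294,-0,0.039],"angular":[-0.001,0,0],"claw":-1},{"slide":[0.294,-0,0.039],"angular":[-0.001,0,0],"claw":-1}]
```

```bash
python3 -m inch '[{"slide":[0.104,0,0.014],"angular":[-0.012,0,0],"claw":-1},{"slide":[0.17,0,0.022],"angular":[-0.008,0,0],"claw":-1},{"slide":[0.226,0,0.03],"angular":[-0.004,0,0],"claw":-1},{"slide":[0.265,0,0.035],"angular":[-0.002,0,0],"claw":-1},{"slide":[0.287,0,0.038],"angular":[-0.001,0,0],"claw":-1},{"slide":[0.294,0,0.039],"angular":[-0.001,0,0],"claw":-1},{"slide":[0.294,0,0.039],"angular":[-0.001,0,0],"claw":-1},{"slide":[0.294,0,0.039],"angular":[-0.001,0,0],"claw":-1}]'; python3 - <<'E'
from h import *
meas();go([.5465,-.1301,.0513])
E
```

```text
time: 22.6
position: [0.5461, -0.1296, 0.0912]
tool_rot: [3.138, -0.087, -0.001]
ft_force: [-0.4, -0.3, -8.4]
grip_width: 0.342
grip_force: 60.0
t 22.60 th 0.0058 ph -0.0024 pit 0.001 yaw -3.19 n 685 e 0.0014 rel [ 0.0007 -0.0012  0.2168] head [ 0.6865 -0.1387  0.2996] pos [ 0.5461 -0.1296  0.0912] Fz -8.4 Tx 0.059
slide [0.002 0.001 0.16 ] angular [0.005 0.001 0.   ] pos [ 0.5461 -0.1296  0.0913] t 22.65 F [ 0.05 -0.06 -8.03] T [ 0.074  0.154 -0.046] w 0.338 60.0
```

```bash
python3 -m inch '[{"slide":[0,0,0.01],"angular":[0.003,0,0],"claw":-1},{"slide":[0,0,0.03],"angular":[0.005,0,0],"claw":-1},{"slide":[0,0,0.055],"angular":[0.005,0,0],"claw":-1},{"slide":[0,0,0.08],"angular":[0.005,0,0],"claw":-1},{"slide":[0,0,0.105],"angular":[0.005,0,0],"claw":-1},{"slide":[0,0,0.125],"angular":[0.005,0,0],"claw":-1},{"slide":[0,0,0.14],"angular":[0.005,0,0],"claw":-1},{"slide":[0,0,0.148],"angular":[0.005,0,0],"claw":-1},{"slide":[0,0,0.15],"angular":[0.005,0,0],"claw":-1},{"slide":[0,0,0.15],"angular":[0.005,0,0],"claw":-1}]'; python3 - <<'E'
from h import *
meas();go([.5465,-.1301,.0513])
E
```

```text
time: 23.65
position: [0.5468, -0.1296, 0.0539]
tool_rot: [-3.14, 0.087, -0.0]
ft_force: [-0.5, -0.3, -8.1]
grip_width: 0.342
grip_force: 60.0
t 23.65 th 0.0708 ph 0.0004 pit -0.000 yaw -3.18 n 643 e 0.0013 rel [ 0.0004 -0.0149  0.2154] head [ 0.6862 -0.1523  0.2611] pos [ 0.5468 -0.1296  0.0539] Fz -8.1 Tx 0.001
slide [-0.001  0.002  0.011] angular [-0.001 -0.001  0.001] pos [ 0.5469 -0.1296  0.054 ] t 23.7 F [-1.04  1.11 -8.46] T [0.134 0.163 0.086] w 0.342 60.0
```

```bash
python3 -m inch '[{"slide":[0,0,0.002],"angular":[0,0,0],"claw":-1},{"slide":[0,0,0.004],"angular":[0,0,0],"claw":-1},{"slide":[0,0,0.006],"angular":[0,0,0],"claw":-1},{"slide":[0,0,0.008],"angular":[0,0,0],"claw":-1},{"slide":[0,0,0.01],"angular":[0,0,0],"claw":-1},{"slide":[0,0,0.01],"angular":[0,0,0],"claw":-1},{"slide":[0,0,0.01],"angular":[0,0,0],"claw":-1}]'
```

```text
time: 24.4
position: [0.5467, -0.1297, 0.0514]
tool_rot: [-3.14, 0.087, -0.0]
ft_force: [-0.8, 1.1, -7.4]
grip_width: 0.342
grip_force: 60.0
```

```bash
python3 -m inch '[{"slide":[0,0,0.001],"angular":[0,0,0],"claw":-1},{"slide":[0,0,0.002],"angular":[0,0,0],"claw":-1},{"slide":[0,0,0.003],"angular":[0,0,0],"claw":-1},{"slide":[0,0,0.003],"angular":[0,0,0],"claw":-1}]'; python3 -c "
from h import *
print(ctrl.get_state()['ft_force'],ctrl.get_state()['position'])"
```

```text
time: 24.8
position: [0.5467, -0.1296, 0.0513]
tool_rot: [-3.14, 0.087, 0.0]
ft_force: [-4.6, 0.9, 2.1]
grip_width: 0.341
grip_force: 60.0
[-4.60142186  0.87832432  2.12799225] [ 0.5466554  -0.12958182  0.05126719]
```

```bash
python3 -m inch '[{"slide":[0,0,-0.001],"angular":[0,0,0],"claw":-0.2},{"slide":[0,0,-0.001],"angular":[0,0,0],"claw":0.2},{"slide":[0,0,-0.001],"angular":[0,0,0],"claw":0.6},{"slide":[0,0,-0.001],"angular":[0,0,0],"claw":1},{"slide":[0,0,-0.001],"angular":[0,0,0],"claw":1},{"slide":[0,0,-0.001],"angular":[0,0,0],"claw":1},{"slide":[0,0,-0.001],"angular":[0,0,0],"claw":1},{"slide":[0,0,-0.001],"angular":[0,0,0],"claw":1}]'; python3 -m inch '[{"slide":[0,0,0],"angular":[0,0,0],"claw":1}]'; python3 -c "
from h import *
meas()"
```

```text
time: 25.6
position: [0.5467, -0.1297, 0.0507]
tool_rot: [-3.14, 0.087, -0.0]
ft_force: [-0.2, -0.5, 0.2]
grip_width: 0.941
grip_force: 0.0
time: 25.7
position: [0.5466, -0.1296, 0.0507]
tool_rot: [-3.14, 0.087, -0.0]
ft_force: [-0.6, 0.1, -0.6]
grip_width: 0.98
grip_force: 0.0
t 25.70 th 0.0740 ph 0.0004 pit 0.000 yaw -3.18 n 646 e 0.0014 rel [ 2.00e-04 -1.56e-02  2.16e-01] head [ 0.6858 -0.153   0.2584] pos [ 0.5466 -0.1296  0.0507] Fz -0.6 Tx 0.067
```

```bash
python3 -m inch '[{"slide":[0,0,-0.03],"angular":[0,0,0],"claw":1},{"slide":[0,0,-0.1],"angular":[0,0,0],"claw":1},{"slide":[0,0,-0.2],"angular":[0,0,0],"claw":1},{"slide":[0,0,-0.32],"angular":[0,0,0],"claw":1},{"slide":[0,0,-0.45],"angular":[0,0,0],"claw":1},{"slide":[0,0,-0.5],"angular":[0,0,0],"claw":1},{"slide":[-0.1,0,-0.5],"angular":[0,0,0],"claw":1},{"slide":[-0.24,0,-0.5],"angular":[0,0,0],"claw":1},{"slide":[-0.3,0,-0.5],"angular":[0,0,0],"claw":1},{"slide":[-0.3,0,-0.5],"angular":[0,0,0],"claw":1}]'; python3 - <<'E'
from h import *
im=ctrl.get_image("side");h,n,e=head(im,[.686,-.152,.256]);print(h,n,e)
save("z.png",im["color"])
im=ctrl.get_image("side");print(head(im,[.686,-.152,.256]))
E
```

```text
time: 26.75
position: [0.4698, -0.1258, 0.1755]
tool_rot: [3.14, -0.089, -0.002]
ft_force: [-0.3, -0.4, -0.6]
grip_width: 1.003
grip_force: 0.0
[ 0.68606528 -0.15292021  0.25880954] 642 0.0012682804050263038
(array([ 0.68584909, -0.15315296,  0.25840499]), 643, np.float64(0.0012493488844881762))
```

View pics/z.png

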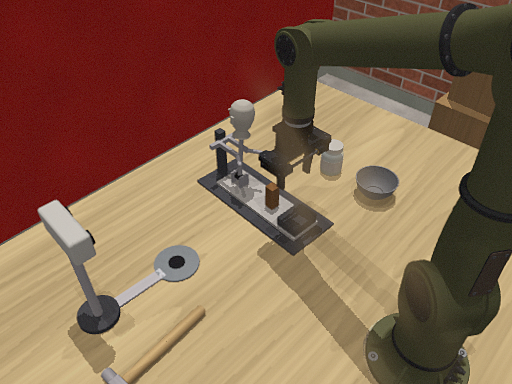

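The picture shows the stand back on the prop with its rod in the fork (head at pixel 241,115, handle at 271,196). The jar, bowl, mallet and scanner are where they started, and the gripper is clear.

```bash
python3 -c "
from bench import ctrl
print(ctrl.close_job())"
```

```text
the job is handed in; nothing more can be done
None
```

The job is handed in: the head was held upright over the middle of the scanner plate for about 7 s, then the stand was set back in its prop with the rod between the fork's fingers and released; I have no verdict from the judge.

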